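# Shut the heat tunnel's vent flap with the hook pole

## Robot

A 6-joint arm with a two-finger parallel gripper is mounted at the origin on the work surface. World frame = base frame: x ahead of the robot, y to its left, z up, the work surface at z = 0. Lengths are in mm, angles in rad, forces in N, time in s.
With the tool pointing down it reaches from about 325 to 1000 mm from the base axis. Payload 5.1 kg.
Tool frame: the origin (TCP) lies at the centre of the arm's flange, where the gripper is bolted on; the fingertips stand 173 mm ahead of it and the grasp point (between the pads) lies 155 mm ahead of it (robot.grasp_offset is the z of the grasp point in the tool frame, in mm); z points along the fingers, y is the direction in which the jaws open and shut (so a half turn about z gives the same grasp; the last joint's range is limited). The gripper opens to 85 mm and grips with 20 to 120 N. Pads are 22 mm wide; open, the fingers measure 114 mm over their backs; the gripper's body (76 mm by 85 mm) begins 54 mm behind the grasp point. The pads swing forward as they close: fully open they stand 13 mm farther back than shut.
Start: joints at [1.054, 0.124, 1.65, -0, 1.367, -0.083], TCP at [273.228, 589.773, 404.722] pointing down, gripper open.
Joint ranges: [-2.61, 2.61], [-1.02, 2.33], [0.03, 2.71], [-1.35, 4.49], [0.32, 2.68], [-2.91, 2.91]. Speed limits (rad/s): [2.57, 2.57, 3.14, 3.14, 3.14, 3.14].

## Interface

Orientations are given as a rotation vector (axis times angle).
In Python, from workcell import robot, vision, hand_in gives the robot as it stands.
- The arm moves only by the tool move_arm, never from a script. Its argument "deltas" is a list of rows, each a list of 7 numbers: the turn, a rotation vector about the tool's x, y, z in rad, then the shift along the tool's x, y, z in cm, then the finger opening in cm, from 0 to 8.54. In form: [[rx, ry, rz, dx, dy, dz, grip], ...]. A call has 1 to 10 rows; each row is the pose to reach, as a shift and turn from the pose commanded when the call began, along the tool's axes at that moment; what a row does not reach only later rows make up. A row lasts 1/12 s, in which the tool goes at most 41.7 mm and 7.16 degrees, less where a joint would pass 70% of its speed; a pose out of reach is approached as far as the arm can. A call with a gripper value outside its range is refused whole. The fingers move at their own pace and stop on an object; the grip force is fixed at half the most. Time passes only in rows, so rows that repeat a pose let the fingers close. It gives the time, the measured TCP pose, the force and the opening at its end, in the units of the state.
- robot.get_state(): the state, without advancing time (a new reading comes with each control period).
- vision.capture(name): name is "scene" or "top"; returns (picture, depth): 420x560x3 uint8, red, green, blue; 420x560 float32, mm along the optical axis (not along the pixel's ray), 0 where there is no reading.
- vision.camera_model(name): a dict with "fov_y" (degrees; the focal length in pixels is half the picture's height over the tangent of half this angle, whatever the lens; pixels are square), "cx", "cy" (the principal point, pixels), "rvec" (rotation vector, rad) and "tvec" (3), from world to camera coordinates, as OpenCV has them. Camera axes: x right, y down, z forward; pixel columns grow to the right and rows downward; lengths in mm; the calibration is good to about 2 mm. A picture is of the moment at which its call begins. camera_model takes no time and is no camera call.
- hand_in(): hands the job in, once; it reports no verdict.
The state is a dict: "t": time; "joint_pos": joint angles; "qd": joint speeds; "tau": joint torques, N m; "tcp_pos": TCP position; "tool_rot": TCP orientation; "force": force on the tool from outside, world axes, zero at the start; "torque": the same for the moment, N m; "gripper_width": finger opening in mm.
Only numpy, scipy, OpenCV 4.12 (cv2) and the standard library are available. Lean on these libraries where they do the work, as an engineer would, in place of code of your own. Each camera call takes 0.05 s, during which the arm holds its last target.

## Task

The heat tunnel's vent is standing open: take the hook pole out of its forked rest, put its hook through the ring eye on the edge of the vent flap and draw the flap over until it is shut, pressed snugly down on its rubber seal so that it stays tight by itself; then unhook and lay the pole back down in both forks of its rest, hook end where it was. The tunnel is hot and its sheet metal is thin, so only the pole may touch it and never with more than 20 N; leave everything else on the table where it is.

Things in the scene. Friction and masses are not known exactly. Their poses are not given: they have to be found in the camera images.
- tunnel: Bench heat tunnel, grey sheet steel, fixed: conveyor bed 940 mm long (along its y), 226 mm wide, through a closed chamber 260 x 420 mm with its flat roof 180 mm above the table. Origin on the table under the middle of the chamber's front face (robot side); x points from there into the tunnel, z up. Control box and pull bar stick out of the front to x = -50 mm.
- cowl_lip (a point): Middle of the top edge of the vent cowl's front wall, at x = 22, y = 0, z = 267 mm of the tunnel. The cowl is a wedge-shaped duct on the chamber roof, 154 mm wide, its mouth sloping down at 45 degrees from this edge to the flap's hinge.
- hinge (a point): Middle of the flap's hinge axis, at x = 100, y = 0, z = 192 mm of the tunnel; the axis runs along the tunnel's y. Friction discs make the hinge stiff (0.5 N m): the flap stays where it is left, also when pressed on its seal. A pull of about 3 N at the eye swings it; about 8 to 10 N presses it snugly on the seal.
- flap (a joint): Angle (rad) of the vent flap: aluminium plate 170 mm wide, 120 mm from hinge to free edge, 3 mm thick. 0 = leaning exactly 45 degrees to the tunnel's -x, along the cowl's mouth; 0.785 = upright; grows as it opens; starts at 0.80 to 1.10. It meets its seal somewhere between 0.22 and 0 (see collar).
- collar: Clamp of the cowl's adjustable seal frame; origin on the hinge axis. The frame inside the cowl's mouth carries a rubber seal strip that meets the flap 99 mm from the hinge. It is clamped at a flap angle that differs each time, anywhere from 0 to 0.22 rad, and is not measured: the shut position must be felt. The strip gives 3 mm, 3.5 N per mm, then is hard.
- eye (a point): Centre of the steel ring eye on the middle of the flap's free edge, 142 mm from the hinge axis (flap shut: exactly up the 45 degree slope from it). 5 mm wire, 24 mm clear inside, 34 mm outside; its hole runs along the tunnel's y at every flap angle. Axes: the tunnel's, turned with the flap; y along the hole.
- pole: Hook pole, 430 mm, 0.2 to 0.3 kg: aluminium tube 16 x 16 mm, rubber grip sleeve 22 x 22 x 90 mm. Origin on its axis, mid-sleeve, about its balance point; x to the hook, z up as it lies. Tube and ferrule (18 mm) end at x = 137 mm; an 8 mm rod on the axis goes on to x = 170 and bends square to +y: the hook finger, 8 mm thick, with a 10 mm ball end reaching y = 45 mm.
- hook (a point): Point on the centre line of the pole's hook finger, at x = 170, y = 18, z = 0 mm of the pole; the pole's axes.
- rest: Pole rest, fixed: board 270 x 75 x 12 mm with two steel forks at x = -130 and +80 mm. Origin on the table under the place of the pole's sleeve; x along the lying pole towards its hook, z up. Each fork has an open-topped slot 21 mm wide with flared lips, floor 50 mm and tips 88 mm above the table. The lying pole's origin is 58 mm above the table, at first within 10 mm of above the rest's.
- bundle_a: Bystander: strapped bundle of folded cartons 170 x 110 x 60 mm in front of the tunnel, left. Origin under its centre.
- bundle_b: Bystander: strapped bundle of folded cartons 200 x 120 x 50 mm, far left. Origin under its centre.
- carton: Bystander: small closed carton 90 x 60 x 45 mm between the rest and the tunnel. Origin under its centre.
- glue: Bystander: glue jar 52 mm across, 85 mm high, in front of the tunnel. Origin under its centre.
- tin: Bystander: open steel tin 72 mm across, 65 mm high. Origin under its centre.
- tape_core: Bystander: cardboard tube core 124 mm across, 85 mm high. Origin under its centre.
- brush: Bystander: brush 170 mm long, lying left of the rest. Origin under its centre.

How it is judged:
By the outcome, as a careful person would: the job done as asked, in the order asked, and still so for the second after the job is handed in, with the robot touching nothing.
It also fails if it takes over 72 s, if anything falls off the work surface, if the arm or the gripper's body presses on something with over 40 N, if the wrist force passes 120 N, or if a joint passes its speed limit or range.

## Working session

There is one attempt and no reset: what is moved stays moved. The work goes in short steps, Python scripts to look and compute and a tool call to move; the robot and the scene stay as the last step left them, time stands still between calls to the robot, and variables do not carry over. Pictures are saved under pics/ and viewed, and the job is handed in when it is done.

Besides the shell and the picture viewer there is one more tool, called after "Emit:" as name(argument=value, ...) on one line, values as JSON. move_arm: Moves the arm, as the interface text tells. Its arguments: {"type":"object","properties":{"deltas":{"type":"array","items":{"type":"array","items":{"type":"number"}}}},"required":["deltas"]}

```bash
ls; mkdir -p pics; python3 - <<'E'
from workcell import robot, vision
import cv2,numpy as np
print(robot.get_state())
for n in ("scene","top"):
    p,d=vision.capture(n); print(n,vision.camera_model(n))
    cv2.imwrite(f"pics/{n}0.png",p[:,:,::-1]); np.save(f"pics/{n}0.npy",d)
E
```

```text
pics
{'t': 0.0, 'joint_pos': array([ 1.05439497e+00,  1.24515163e-01,  1.65168094e+00,  1.88603441e-05,
        1.36753984e+00, -8.26160133e-02]), 'qd': array([-0.00095286,  0.00129703, -0.00021928,  0.00125076, -0.00047293,
       -0.00080572]), 'tau': array([ 1.64349121e-04, -4.23593152e+01, -3.65463316e+01,  3.60759316e-05,
        6.87037056e-03,  6.82389739e-06]), 'tcp_pos': array([273.10865184, 589.56007179, 403.44203513]), 'tool_rot': array([-0.67592426, -3.06735011,  0.00320757]), 'force': array([ 0.02765051, -0.20565339,  0.15264357]), 'torque': array([0.02275998, 0.02972552, 0.04523445]), 'gripper_width': 85.25214223437646}
scene {'fov_y': 52.32768525093603, 'cx': 276.79911151120825, 'cy': 209.96766246617463, 'rvec': array([ 0.87587788,  2.74833322, -0.74247087]), 'tvec': array([ 433.77614238, -226.44271642, 1279.31317057])}
top {'fov_y': 53.95732283282337, 'cx': 280.80409571154604, 'cy': 212.37718921914177, 'rvec': array([ 2.15984025, -2.21824441,  0.08031897]), 'tvec': array([  50.51588061,  581.94852322, 1238.13116515])}
```

View pics/scene0.png

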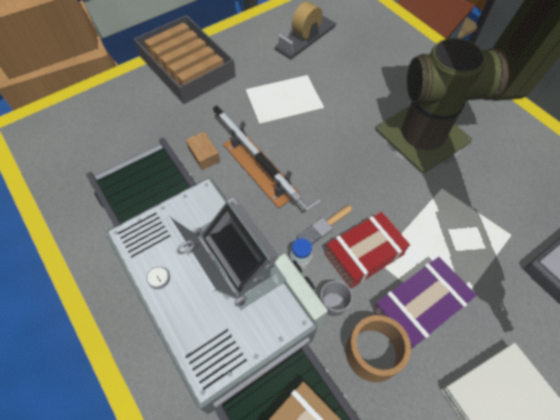

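View pics/top0.png

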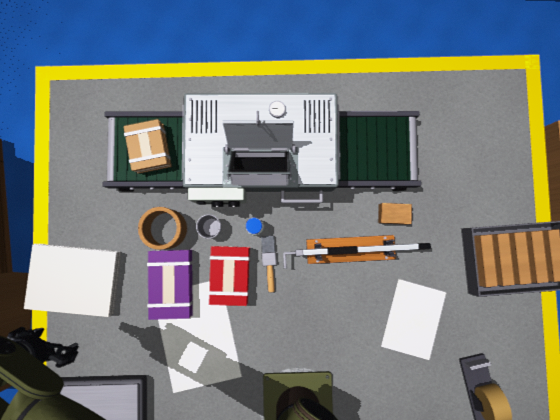

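```bash
cat > h.py <<'E'
import cv2,numpy as np
from scipy.spatial.transform import Rotation as R
from workcell import vision
def cam(n):
    m=vision.camera_model(n); f=210/np.tan(np.radians(m['fov_y'])/2)
    return f,m['cx'],m['cy'],R.from_rotvec(m['rvec']).as_matrix(),np.array(m['tvec'])
def dep(n,u,v,d):
    f,cx,cy,Rm,t=cam(n); return Rm.T@(np.array([(u-cx)*d/f,(v-cy)*d/f,d])-t)
def atz(n,u,v,z):
    f,cx,cy,Rm,t=cam(n); c=-Rm.T@t; r=Rm.T@np.array([(u-cx)/f,(v-cy)/f,1]); return c+r*(z-c[2])/r[2]
def proj(n,P):
    f,cx,cy,Rm,t=cam(n); p=np.atleast_2d(P)@Rm.T+t; return np.c_[f*p[:,0]/p[:,2]+cx,f*p[:,1]/p[:,2]+cy]
def cloud(n,d):
    f,cx,cy,Rm,t=cam(n); v,u=np.mgrid[:420,:560]; X=np.stack([(u-cx)*d/f,(v-cy)*d/f,d],-1); X=(X-t)@Rm; X[d<=0]=np.nan; return X
def crop(img,x0,y0,x1,y1,s,fn):
    c=cv2.resize(img[y0:y1,x0:x1],None,fx=s,fy=s,interpolation=cv2.INTER_CUBIC)
    for k in range((x0+9)//10*10,x1,10): cv2.line(c,((k-x0)*s+s//2,0),((k-x0)*s+s//2,4 if k%50 else 12),(0,0,255),1)
    for k in range((y0+9)//10*10,y1,10): cv2.line(c,(0,(k-y0)*s+s//2),(4 if k%50 else 12,(k-y0)*s+s//2),(0,0,255),1)
    cv2.imwrite(fn,c)
E
python3 - <<'E'
from h import *
t=cv2.imread('pics/top0.png'); s=cv2.imread('pics/scene0.png')
crop(t,180,85,345,205,4,'pics/c1.png'); crop(t,275,225,440,275,4,'pics/c2.png'); crop(s,160,190,300,320,4,'pics/c3.png')
for n in('top','scene'):
    X=cloud(n,np.load(f'pics/{n}0.npy')); 
    print(n,-cam(n)[3].T@cam(n)[4], (np.load(f'pics/{n}0.npy')==0).mean())
    z=X[...,2]; print(np.nanmedian(z[np.abs(z)<15]))
E
```

```text
top [ 497.53228068   42.65507521 1274.68697892] 0.003941326530612245
0.07224292525556254
scene [844.32416199 431.73165935 988.33431475] 0.0036649659863945577
0.27322982528377815
```

View pics/c1.png

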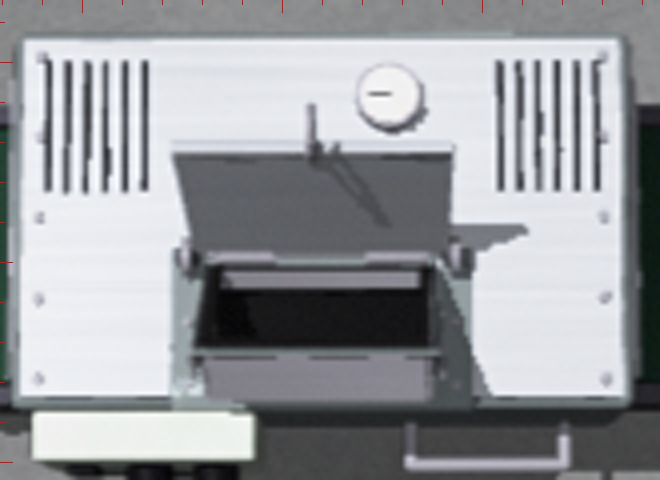

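View pics/c2.png

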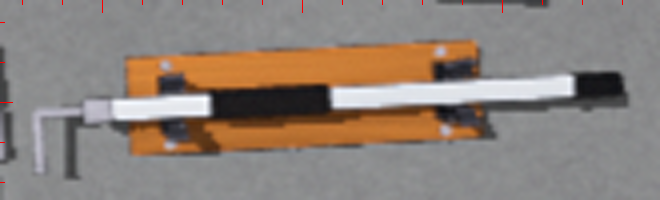

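View pics/c3.png

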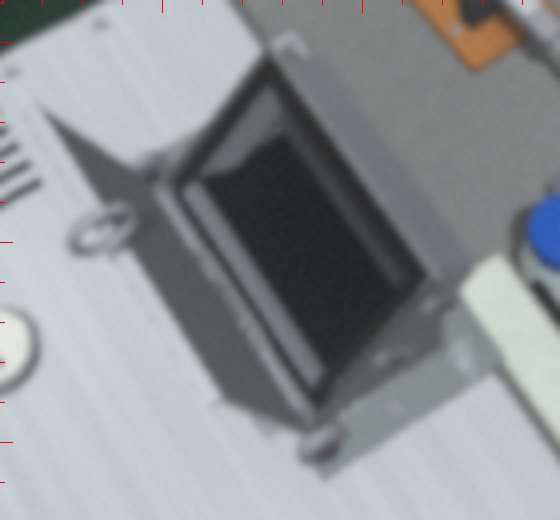

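```bash
python3 - <<'E'
from h import *
np.set_printoptions(precision=1,suppress=True)
d=np.load('pics/top0.npy'); X=cloud('top',d); 
for n in('top','scene'):
    X=cloud(n,np.load(f'pics/{n}0.npy'))
    m=(abs(X[...,2]-180)<6)&(X[...,0]>500); P=X[m]
    print(n,m.sum(),np.median(P[:,2]),cv2.minAreaRect(P[:,:2].astype(np.float32)), P[:,:2].min(0),P[:,:2].max(0))
for u,v in [(183.75,185),(338,185.7),(185.5,94.5),(336,94.5)]: print(atz('top',u-.5+.5,v,180))
# ring
print('top ring');X=cloud('top',d)
for v in range(108,128): print(v,[f"{X[v,u,2]:.0f}" for u in range(252,268)])
print('pole')
m=(X[...,0]>380)&(X[...,0]<480)&(X[...,2]>56)&(X[...,2]<80)&(X[...,1]>-340)&(X[...,1]<120); v,u=np.where(m)
P=X[m]; 
import collections
for y in range(-320,110,10):
    q=P[(P[:,1]>=y)&(P[:,1]<y+10)]
    if len(q): print(y,len(q),q[:,0].min(),q[:,0].max(),np.median(q[:,2]),q[:,2].max())
E
```

```text
top 11032 179.92022539718687 ((753.8599853515625, 87.71118927001953), (418.1051025390625, 293.03607177734375), 88.59517669677734) [ 609.3 -122.9] [904.3 296.1]
scene 21761 179.91032727595086 ((756.7237548828125, 87.91454315185547), (417.9852600097656, 292.2785949707031), 88.60082244873047) [ 612.1 -123.7] [907.1 298.4]
[652.3 293.  180. ]
[ 639.6 -118.8  180. ]
[899.1 285.6 180. ]
[ 888.8 -122.4  180. ]
top ring
108 ['181', '178', '180', '181', '183', '177', '179', '180', '178', '177', '177', '180', '181', '180', '183', '179']
109 ['179', '178', '180', '176', '179', '182', '180', '181', '177', '178', '181', '177', '181', '178', '178', '179']
110 ['184', '180', '182', '178', '175', '179', '177', '181', '181', '178', '181', '176', '179', '179', '177', '180']
111 ['181', '180', '175', '181', '340', '338', '179', '182', '177', '181', '179', '178', '177', '180', '179', '182']
112 ['181', '177', '178', '179', '337', '339', '325', '178', '180', '181', '180', '180', '177', '180', '177', '182']
113 ['177', '179', '180', '177', '342', '343', '322', '181', '178', '179', '180', '180', '177', '18
[... 3830 characters left out ...]
23 455.8108466561874 470.5426879574285 65.00443790720145 72.88008349627286
-40 15 456.20889416334575 467.9437975645949 65.28859810644069 69.65076620579975
-30 22 453.6493984174625 468.3831898023578 65.7847304075583 69.57136161011164
-20 18 453.89887978362754 468.51027840015485 66.60946454141211 70.26356313008999
-10 18 454.148661487609 468.7051252647492 65.35849212351667 68.3149602317187
0 7 457.3391569583109 463.2389388093508 61.09580648873543 63.83391063379944
10 9 457.3789975011364 463.3847769391008 60.89658672260726 63.41965868796756
20 38 417.05441599109054 463.7289713245465 61.48478199400892 66.58120735663883
30 19 416.9936336535074 463.75278813053194 60.0199991297368 65.45013912727323
```

```bash
python3 - <<'E'
from h import *
np.set_printoptions(precision=1,suppress=True)
yaw=-0.0247; c,s=np.cos(yaw),np.sin(yaw); A=np.array([[c,s],[-s,c]]) # world->rot
for n in('top','scene'):
    X=cloud(n,np.load(f'pics/{n}0.npy')); z=X[...,2]
    U=X[...,:2]@A.T
    m=(abs(z-180)<5)&(X[...,0]>600)&(X[...,0]<930)&(abs(X[...,1]-88)<240)
    hx=np.histogram(U[m][:,0],bins=np.arange(590,930,6)); 
    ys=U[m][:,1]
    print(n,'y edge',np.percentile(ys,[0.2,.5,1,99,99.5,99.8]))
    for lo,hi in((-110,0),(180,290)):
        q=U[m&(U[...,1]>lo)&(U[...,1]<hi)][:,0]; print(lo,np.percentile(q,[.1,.5,1,3,97,99,99.5,99.9]), (q-0).min())
    # top of cowl: z in 255..272
    m=(z>258)&(z<275)&(X[...,0]>640)&(X[...,0]<720); P=X[m]; print('lip',len(P),P.min(0),P.max(0),np.median(P,0))
    m=(z>318)&(z<360)&(X[...,0]>700)&(X[...,0]<860)&(abs(X[...,1]-88)<60); P=X[m]; print('ring',len(P),P.min(0),P.max(0),P.mean(0)); v,u=np.where(m); print(u.min(),u.max(),v.min(),v.max())
    m=(z>200)&(z<298)&(X[...,0]>715)&(X[...,0]<860)&(abs(X[...,1]-88)<95); P=X[m]
    # flap plane fit
    for _ in range(3):
        q=P.mean(0); nrm=np.linalg.svd(P-q,full_matrices=False)[2][2]; P=P[abs((P-q)@nrm)<4]
    print('flap',len(P),q,nrm)
    # edge
    m=(z>285)&(z<312)&(X[...,0]>715); P=X[m]; print('edge',P.min(0),P.max(0),np.percentile(P[:,2],98))
d=np.load('pics/top0.npy')
print(atz('top',431,246,58))
E
```

```text
top y edge [-100.7  -99.4  -97.2  309.3  311.6  312.7]
-110 [641.9 642.2 644.5 649.6 887.8 893.9 896.3 897.3] 641.7589450505599
180 [607.5 610.  612.3 620.9 887.6 893.9 894.9 897.4] 604.9484250515717
lip 373 [656.8  13.3 258. ] [680.4 166.8 270.8] [667.2  85.2 263.2]
ring 34 [768.7  84.  318.5] [799.6  89.2 345.8] [783.1  86.6 336.9]
256 258 111 124
flap 1463 [762.2  87.  252.2] [-1.   0.   0.3]
edge [770.1   3.8 285.1] [786.6 171.6 310.9] 308.6367890274964
scene y edge [-99.6 -97.4 -93.5 311.2 312.7 313.8]
-110 [644.7 646.9 648.8 655.7 892.4 897.  898.1 899.8] 644.0990974565012
180 [609.8 612.9 617.2 629.6 891.6 896.8 898.2 899.4] 608.8899739299161
lip 566 [658.8  12.9 258. ] [684.  166.6 270.4] [671.5  95.4 263.6]
ring 93 [771.6  84.6 318. ] [803.7  90.4 344.8] [787.8  87.9 333.2]
176 194 240 253
flap 566 [767.8  96.1 263.8] [ 0.9 -0.  -0.3]
edge [772.4   2.4 285.4] [790.3 172.4 309.2] 308.2391562883937
[ 469.6 -404.2   58. ]
```

```bash
cat >> h.py <<'E'
def down(ang,tiltless=True):
    x=np.array([np.cos(ang),np.sin(ang),0]); z=np.array([0,0,-1.]); return np.c_[x,np.cross(z,x),z]
def delta(pos,Rg,say=True):
    from workcell import robot
    s=robot.get_state(); R0=R.from_rotvec(s['tool_rot']).as_matrix()
    rv=R.from_matrix(R0.T@Rg).as_rotvec(); d=R0.T@(np.array(pos)-s['tcp_pos'])/10
    print('t %.2f'%s['t'],'pos',s['tcp_pos'].round(1),'F',s['force'].round(1),'T',s['torque'].round(2),'w %.1f'%s['gripper_width'],'q',s['joint_pos'].round(2))
    print('delta',rv.round(4).tolist(),d.round(2).tolist())
E
python3 -c "
from h import *
delta([465,-143,330],down(np.radians(91.4)))"
```

```text
t 0.10 pos [273.1 589.6 403.5] F [-0.1  0.3 -0.3] T [ 0.01  0.   -0.01] w 85.4 q [ 1.05  0.12  1.65 -0.    1.37 -0.08]
delta [-0.0018, 0.0009, 1.1126] [-48.2, -58.39, 7.46]
```

Emit:
move_arm(deltas=[[0,0,1.1126,-48.2,-58.39,7.4,8.5],[0,0,1.1126,-48.2,-58.39,7.4,8.5],[0,0,1.1126,-48.2,-58.39,7.4,8.5],[0,0,1.1126,-48.2,-58.39,7.4,8.5],[0,0,1.1126,-48.2,-58.39,7.4,8.5],[0,0,1.1126,-48.2,-58.39,7.4,8.5],[0,0,1.1126,-48.2,-58.39,7.4,8.5],[0,0,1.1126,-48.2,-58.39,7.4,8.5],[0,0,1.1126,-48.2,-58.39,7.4,8.5],[0,0,1.1126,-48.2,-58.39,7.4,8.5]])

```text
t: 0.93
tcp_pos: [378.0, 186.8, 363.7]
tool_rot: [2.198, 2.245, 0.0]
force: [0.5, 0.4, 0.1]
gripper_width: 84.6
```

```bash
python3 -c "
from h import *
delta([465,-143,330],down(np.radians(91.4)))"
```

```text
t 0.93 pos [378.  186.8 363.7] F [0.5 0.4 0.1] T [ 0.04 -0.05  0.02] w 84.6 q [ 0.33 -0.39  2.18 -0.    1.35  0.31]
delta [0.0001, 0.0001, -0.0031] [-33.16, 7.99, 3.37]
```

Emit:
move_arm(deltas=[[0,0,-0.0031,-33.16,7.99,3.37,8.5],[0,0,-0.0031,-33.16,7.99,3.37,8.5],[0,0,-0.0031,-33.16,7.99,3.37,8.5],[0,0,-0.0031,-33.16,7.99,3.37,8.5],[0,0,-0.0031,-33.16,7.99,3.37,8.5],[0,0,-0.0031,-33.16,7.99,3.37,8.5],[0,0,-0.0031,-33.16,7.99,3.37,8.5],[0,0,-0.0031,-33.16,7.99,3.37,8.5],[0,0,-0.0031,-33.16,7.99,3.37,8.5],[0,0,-0.0031,-33.16,7.99,3.37,8.5]])

```text
t: 1.77
tcp_pos: [466.4, -143.3, 329.7]
tool_rot: [-2.195, -2.246, 0.001]
force: [-0.4, 0.0, -0.4]
gripper_width: 85.1
```

```bash
python3 -c "
from h import *
delta([465,-143,213.5],down(np.radians(91.4)))
p,d=vision.capture('scene'); q=p[:,:,::-1]; crop(np.ascontiguousarray(q),190,80,350,240,4,'pics/c4.png'); print(proj('scene',[[465,-143,58]]))"
```

```text
t 1.77 pos [ 466.4 -143.3  329.7] F [-0.4  0.  -0.4] T [0.05 0.03 0.02] w 85.1 q [-0.41 -0.18  2.08 -0.    1.25 -0.43]
delta [-0.0016, -0.0005, -0.0012] [0.03, -0.12, 11.62]
[[266.46808755 163.6537571 ]]
```

View pics/c4.png

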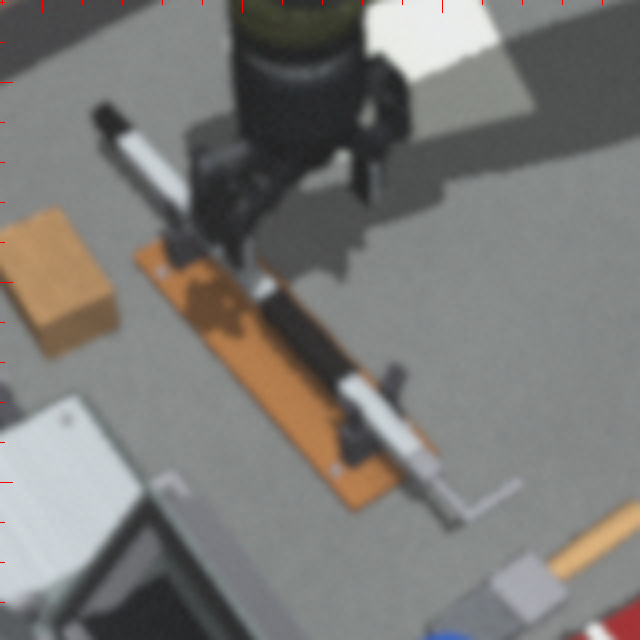

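Emit:
move_arm(deltas=[[0,0,0,0,-0.12,4,6],[0,0,0,0,-0.12,8,6],[0,0,0,0,-0.12,10.5,6],[0,0,0,0,-0.12,11.6,6],[0,0,0,0,-0.12,11.6,5]])

```text
t: 2.23
tcp_pos: [463.6, -139.1, 211.5]
tool_rot: [-2.184, -2.249, 0.003]
force: [-0.9, 0.1, 0.9]
gripper_width: 50.5
```

Emit:
move_arm(deltas=[[0,0,0,0,0,0,3],[0,0,0,0,0,0,1],[0,0,0,0,0,0,1],[0,0,0,0,0,0,1],[0,0,0,0,0,0,1],[0,0,0,0,0,0,1]])

```text
t: 2.73
tcp_pos: [466.4, -141.2, 217.2]
tool_rot: [2.188, 2.249, 0.004]
force: [0.6, 2.0, 6.5]
gripper_width: 21.0
```

```bash
python3 -c "
from h import *
delta([465,-143,213.5],down(np.radians(91.4)))
p,d=vision.capture('scene'); q=p[:,:,::-1]; crop(np.ascontiguousarray(q),190,80,350,240,4,'pics/c5.png')"
```

```text
t 2.73 pos [ 466.4 -141.2  217.2] F [0.6 2.  6.5] T [0.33 0.07 0.03] w 21.0 q [-0.4  -0.04  2.16  0.    1.02 -0.43]
delta [0.0043, 0.0012, 0.0031] [-0.17, -0.14, 0.37]
```

View pics/c5.png

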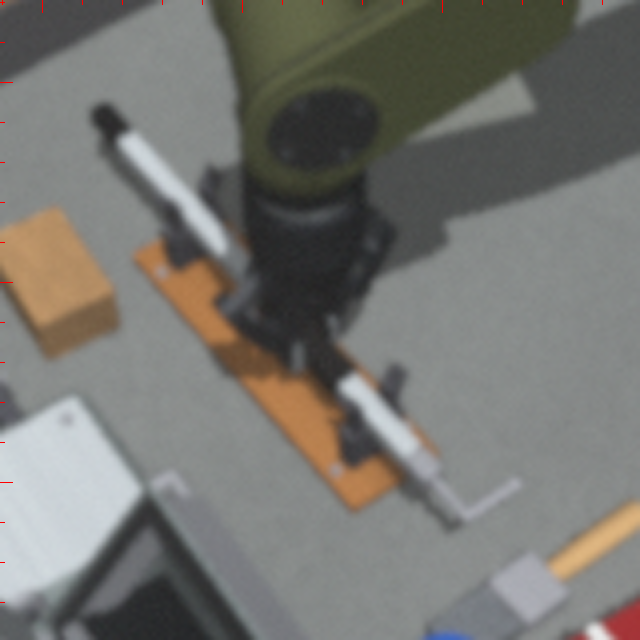

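Emit:
move_arm(deltas=[[0,0,0,0,0,0,1],[0,0,0,0,0,0,1]])

```text
t: 2.95
tcp_pos: [466.4, -141.2, 217.2]
tool_rot: [2.188, 2.249, 0.004]
force: [0.7, 2.7, 7.6]
gripper_width: 21.0
```

Emit:
move_arm(deltas=[[0,0,0,0,0,-0.4,1],[0,0,0,0,0,-1,1],[0,0,0,0,0,-2,1],[0,0,0,0,0,-3.5,1],[0,0,0,0,0,-5.5,1],[0,0,0,0,0,-8,1],[0,0,0,0,0,-11,1],[0,0,0,0,0,-14,1],[0,0,0,0,0,-16,1],[0,0,0,0,0,-16,1]])

```text
t: 3.78
tcp_pos: [466.1, -141.4, 381.0]
tool_rot: [2.184, 2.244, 0.006]
force: [0.9, -0.8, -1.7]
gripper_width: 20.8
```

```bash
python3 -c "
from h import *
delta([500,-80,520],down(np.radians(-1.4)))
for n in ('scene','top'):
  p,d=vision.capture(n); np.save('pics/%s1.npy'%n,d); q=np.ascontiguousarray(p[:,:,::-1]); cv2.imwrite('pics/%s1.png'%n,q)"
```

```text
t 3.78 pos [ 466.1 -141.4  381. ] F [ 0.9 -0.8 -1.7] T [-0.03 -0.09  0.04] w 20.8 q [-0.4  -0.23  2.03 -0.    1.33 -0.43]
delta [0.0112, -0.0044, 1.6226] [5.98, 3.7, -13.9]
```

View pics/scene1.png

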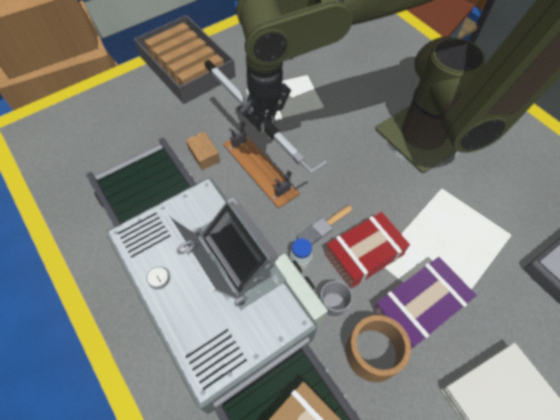

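View pics/top1.png

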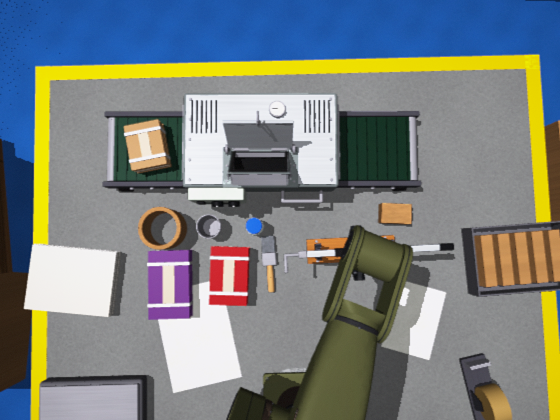

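```bash
python3 -c "
from h import *
delta([600,10,540],down(np.radians(-1.4)))"
```

```text
t 3.88 pos [ 464.9 -140.9  375. ] F [ 0.5  0.9 -3.3] T [-0.02  0.04 -0.01] w 21.1 q [-0.4  -0.23  2.04 -0.    1.33 -0.43]
delta [0.0016, -0.0006, 1.6226] [14.71, 13.94, -16.49]
```

Emit:
move_arm(deltas=[[0,0,0.1,0,0,-4,1],[0,0,0.2,1,1,-8,1],[0,0,0.3,2,2,-12,1],[0,0,0.42,4,4,-15,1],[0,0,0.54,6,6,-16.5,1],[0,0,0.66,8,8,-16.5,1],[0,0,0.78,10,10,-16.5,1],[0,0,0.9,12,12,-16.5,1],[0,0,1.02,13.5,13.5,-16.5,1],[0,0,1.14,14.7,13.9,-16.5,1]])

```text
t: 4.72
tcp_pos: [601.8, 11.2, 534.9]
tool_rot: [-3.059, -0.706, 0.009]
force: [-0.5, 0.8, -2.3]
gripper_width: 21.0
```

```bash
python3 -c "
from h import *
delta([600,10,540],down(np.radians(-1.4)))"
```

```text
t 4.72 pos [601.8  11.2 534.9] F [-0.5  0.8 -2.3] T [0.06 0.05 0.03] w 21.0 q [-0.07 -0.03  1.59  0.    1.58  1.05]
delta [-0.0021, 0.006, 0.4779] [-0.22, 0.03, -0.51]
```

Emit:
move_arm(deltas=[[0,0,0.12,0,0,0,1],[0,0,0.24,0,0,0,1],[0,0,0.36,0,0,0,1],[0,0,0.45,0,0,0,1],[0,0,0.478,0,0,0,1],[0,0,0.478,0,0,0,1],[0,0,0.478,0,0,0,1]])

```text
t: 5.3
tcp_pos: [600.2, 9.8, 536.6]
tool_rot: [-3.141, 0.03, 0.007]
force: [0.2, -0.6, -2.4]
gripper_width: 20.7
```

```bash
python3 - <<'E'
from h import *
delta([612,15,486],down(np.radians(-1.4)))
for n in ('scene','top'):
  p,d=vision.capture(n); np.save('pics/%s2.npy'%n,d); q=np.ascontiguousarray(p[:,:,::-1]); cv2.imwrite('pics/%s2.png'%n,q)
crop(cv2.imread('pics/scene2.png'),150,150,310,290,4,'pics/c6.png')
E
```

```text
t 5.30 pos [600.2   9.8 536.6] F [ 0.2 -0.6 -2.4] T [-0.05  0.01 -0.05] w 20.7 q [-0.07 -0.03  1.59 -0.    1.58  1.52]
delta [-0.0002, 0.0046, 0.0056] [1.19, -0.55, 5.05]
```

View pics/c6.png

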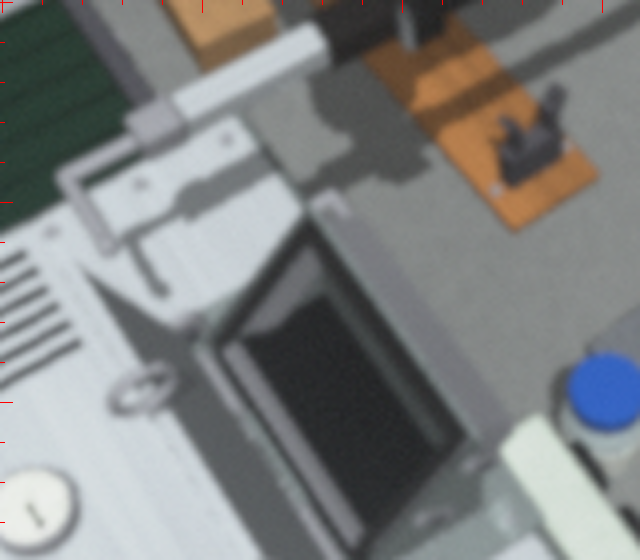

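View pics/top2.png

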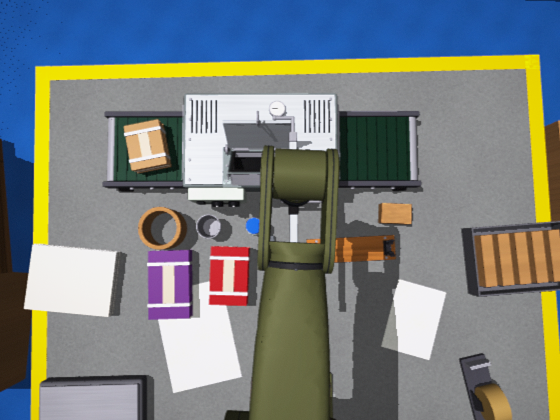

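```bash
cat >> h.py <<'E'
def hookpts(d,zlo,zhi,xlo=700):
    """finger & rod from scene depth"""
    X=cloud('scene',d); m=(X[...,2]>zlo)&(X[...,2]<zhi)&(X[...,0]>xlo)&(X[...,0]<860)&(X[...,1]>-40)&(X[...,1]<80)
    return X[m]
E
python3 - <<'E'
from h import *
np.set_printoptions(precision=1,suppress=True)
d=np.load('pics/scene2.npy'); P=hookpts(d,340,420)
print(len(P),P.min(0),P.max(0))
for x in range(600,800,10):
    q=hookpts(d,340,420,600); q=q[(q[:,0]>=x)&(q[:,0]<x+10)]
    if len(q): print(x,len(q),q.min(0),q.max(0),np.median(q,0))
f=P[(P[:,0]>757)&(P[:,1]>20)]
for y in range(0,70,6):
    q=P[(P[:,0]>755)&(P[:,1]>=y)&(P[:,1]<y+6)]
    if len(q): print(y,len(q),q.min(0),q.max(0),np.median(q,0))
s=np.array([600.2,9.8,536.6]); Rg=R.from_rotvec([-3.141,.03,.007]).as_matrix()
print('pred hook',s+Rg@[170,-18,159], 'tip',s+Rg@[170,-45,159],'elbow',s+Rg@[170,0,159])
E
```

```text
483 [700.2  -0.8 368.8] [775.8  51.8 388.3]
600 145 [600.1  -7.5 362.5] [610.   54.2 419.9] [607.3  26.8 390.8]
610 192 [610.1 -33.7 366.6] [619.8  52.6 419.9] [612.3  19.4 389.4]
620 80 [620.2   0.6 369.2] [629.7  22.2 389.9] [624.8  16.5 387.1]
630 86 [630.   -1.1 368.2] [640.   21.4 389.9] [635.   17.6 386.7]
640 81 [640.3   0.6 368.9] [650.   21.  390.1] [644.2  15.7 385.6]
650 63 [650.2   2.5 369.3] [660.  18. 388.] [655.   14.6 384.2]
660 66 [660.    0.9 371.4] [670.   18.3 386.7] [665.1  13.9 383.9]
670 66 [670.1   1.3 370. ] [679.8  17.5 387.8] [675.   14.2 383.9]
680 70 [680.    0.7 370.6] [689.9  17.6 386.5] [685.1  13.4 383.7]
690 67 [690.    1.  370.9] [699.9  17.2 386.5] [695.1  13.8 383.9]
700 69 [700.2   0.9 369.2] [710.   16.8 386.7] [705.1  14.  383.9]
710 69 [710.1   0.7 368.8] [720.   17.4 387.5] [714.8  13.5 383.9]
720 76 [720.3   0.1 369.1] [729.9  17.6 387.5] [725.   13.  384.3]
730 70 [730.2  -0.8 369.9] [740.   17.  388.3] [734.4  12.  383.7]
740 27 [740.3   4.  374.4] [749.2  12.8 382.7] [744.8   9.2 379.5]
750 31 [750.    3.8 374.7] [759.9  11.2 382.2] [754.6   9.  379.3]
760 66 [760.1   3.5 373.4] [769.9  51.8 381.9] [767.7  19.  379.6]
770 75 [770.1   6.4 375.5] [775.8  51.7 383. ] [772.4  30.8 379.5]
0 7 [756.    3.5 377.9] [767.4   5.8 380.4] [761.3   4.4 379.8]
6 42 [755.1   6.2 373.4] [773.8  11.7 383. ] [763.4   8.9 379.7]
12 15 [766.5  12.1 376.8] [774.2  17.5 381. ] [770.4  13.9 379.3]
18 17 [766.6  18.2 376.6] [774.2  23.9 382.6] [771.5  20.5 379.5]
24 14 [767.2  24.3 376.4] [774.3  28.9 382.9] [770.7  26.4 379. ]
30 15 [767.4  30.2 378.5] [774.6  36.  381.6] [770.8  33.3 379.7]
36 14 [767.9  37.  376.3] [774.4  41.9 381.4] [771.9  39.3 380.2]
42 13 [766.3  42.3 376.5] [775.8  46.8 382.7] [771.   45.9 379.8]
48 19 [767.4  48.  374.3] [774.7  51.8 381.9] [771.   49.7 379. ]
pred hook [769.8  24.6 376.9] tip [770.3  51.6 376.9] elbow [769.5   6.6 376.8]
```

Emit:
move_arm(deltas=[[0,0.0046,0.0056,0.8,0,2,1],[0,0.0046,0.0056,1.68,0,4,1],[0,0.0046,0.0056,1.68,0,4.85,1],[0,0.0046,0.0056,1.68,0,4.85,1],[0,0.0046,0.0056,1.68,0,4.85,1],[0,0.0046,0.0056,1.68,0,4.85,1]])

```text
t: 5.9
tcp_pos: [616.7, 9.5, 492.3]
tool_rot: [3.141, -0.04, 0.01]
force: [-0.9, 0.2, -2.4]
gripper_width: 20.6
```

```bash
python3 - <<'E'
from h import *
np.set_printoptions(precision=1,suppress=True)
delta([617,9.8,488.1],down(np.radians(-1.4)))
p,d=vision.capture('scene'); np.save('pics/scene3.npy',d); q=np.ascontiguousarray(p[:,:,::-1]); cv2.imwrite('pics/scene3.png',q)
crop(q,150,170,260,280,6,'pics/c7.png')
P=hookpts(d,315,360); f=P[(P[:,1]>22)&(P[:,1]<52)&(P[:,0]>770)]; print(len(f),f.min(0),f.max(0),f.mean(0))
X=cloud('scene',d); m=(X[...,2]>312)&(X[...,0]>740)&(X[...,0]<860)&(X[...,1]>78)&(X[...,1]<100); P=X[m]; print('ring',P.min(0),P.max(0),P.mean(0))
E
```

```text
t 5.90 pos [616.7   9.5 492.3] F [-0.9  0.2 -2.4] T [ 0.  0. -0.] w 20.6 q [-0.1  0.   1.6  0.   1.5  1.5]
delta [0.0001, -0.0062, -0.0008] [0.03, -0.03, 0.42]
72 [784.6  22.8 333.5] [793.7  50.3 340.3] [789.3  37.5 337.3]
ring [771.5  84.4 313.4] [803.7  91.  344.5] [787.7  87.9 329. ]
```

View pics/c7.png

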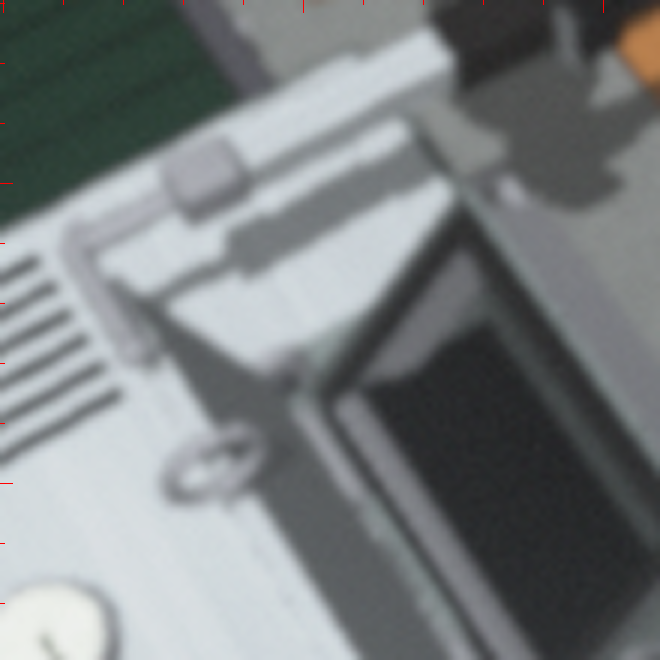

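Emit:
move_arm(deltas=[[0,-0.006,0,-0.15,-0.5,0.25,1],[0,-0.006,0,-0.15,-1.0,0.45,1],[0,-0.006,0,-0.15,-2.0,0.45,1],[0,-0.006,0,-0.15,-2.0,0.45,1],[0,-0.006,0,-0.15,-2.0,0.45,1],[0,-0.006,0,-0.15,-2.0,0.45,1]])

```text
t: 6.45
tcp_pos: [615.8, 29.8, 486.6]
tool_rot: [3.141, -0.039, -0.002]
force: [-0.2, -0.3, -2.7]
gripper_width: 20.8
```

```bash
python3 - <<'E'
from h import *
np.set_printoptions(precision=1,suppress=True)
delta([617,9.8,488.1],down(np.radians(-1.4)))
p,d=vision.capture('scene'); np.save('pics/scene3.npy',d); q=np.ascontiguousarray(p[:,:,::-1]); cv2.imwrite('pics/scene3.png',q)
crop(q,150,170,260,280,6,'pics/c8.png')
P=hookpts(d,312,360); f=P[(P[:,1]>40)&(P[:,1]<68)&(P[:,0]>770)]; print(len(f),f.min(0),f.max(0),f.mean(0))
X=cloud('scene',d); m=(X[...,2]>312)&(X[...,0]>740)&(X[...,0]<860)&(X[...,1]>78)&(X[...,1]<100); P=X[m]; print('ring',P.min(0),P.max(0),P.mean(0))
E
```

```text
t 6.45 pos [615.8  29.8 486.6] F [-0.2 -0.3 -2.7] T [-0.  -0.   0.1] w 20.8 q [-0.   0.   1.6 -0.   1.5  1.6]
delta [0.0002, 0.0013, -0.0003] [0.17, 2.0, -0.15]
67 [782.9  40.2 326.4] [792.   67.7 333.1] [787.2  54.3 330.6]
ring [771.6  84.  312.8] [803.6  91.3 345.2] [787.7  87.8 328.8]
```

View pics/c8.png

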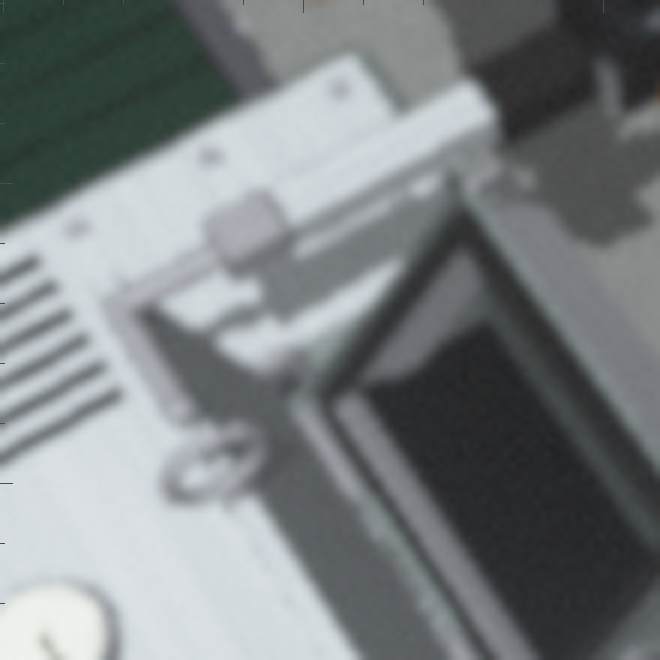

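Emit:
move_arm(deltas=[[0,0,0,0,-0.5,0,1],[0,0,0,0,-1.0,0,1],[0,0,0,0,-1.5,0,1],[0,0,0,0,-2.0,0,1],[0,0,0,0,-2.0,0,1],[0,0,0,0,-2.0,0,1]])

```text
t: 7.0
tcp_pos: [616.3, 49.9, 486.5]
tool_rot: [3.141, -0.039, -0.002]
force: [-0.3, -0.2, -2.4]
gripper_width: 21.1
```

```bash
python3 - <<'E'
from h import *
delta([617,9.8,488.1],down(np.radians(-1.4)))
p,d=vision.capture('scene'); np.save('pics/scene3.npy',d); q=np.ascontiguousarray(p[:,:,::-1]); cv2.imwrite('pics/scene3.png',q)
crop(q,150,170,260,280,6,'pics/c9.png')
E
```

```text
t 7.00 pos [616.3  49.9 486.5] F [-0.3 -0.2 -2.4] T [-0.04  0.05 -0.01] w 21.1 q [-0.01  0.02  1.63 -0.    1.5   1.59]
delta [0.0001, 0.0015, -0.0002] [0.16, 4.01, -0.16]
```

View pics/c9.png

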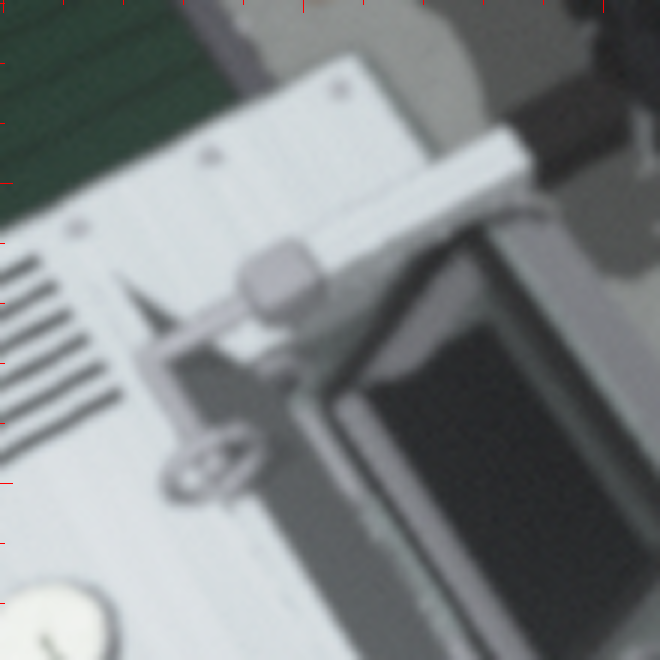

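Emit:
move_arm(deltas=[[0,0,0,0,-0.5,0,1],[0,0,0,0,-1.0,0,1],[0,0,0,0,-1.5,0,1],[0,0,0,0,-2.1,0,1],[0,0,0,0,-2.1,0,1],[0,0,0,0,-2.1,0,1]])

```text
t: 7.55
tcp_pos: [616.9, 71.0, 486.5]
tool_rot: [3.141, -0.038, -0.002]
force: [-0.2, -0.1, -2.6]
gripper_width: 21.0
```

```bash
python3 - <<'E'
from h import *
delta([617,9.8,488.1],down(np.radians(-1.4)))
p,d=vision.capture('scene'); np.save('pics/scene3.npy',d); q=np.ascontiguousarray(p[:,:,::-1]); cv2.imwrite('pics/scene3.png',q)
crop(q,150,170,260,280,6,'pics/c10.png')
E
```

```text
t 7.55 pos [616.9  71.  486.5] F [-0.2 -0.1 -2.6] T [-0.05 -0.04  0.  ] w 21.0 q [ 0.03  0.02  1.62 -0.    1.5   1.62]
delta [0.0002, 0.0014, -0.0001] [0.16, 6.12, -0.16]
```

View pics/c10.png

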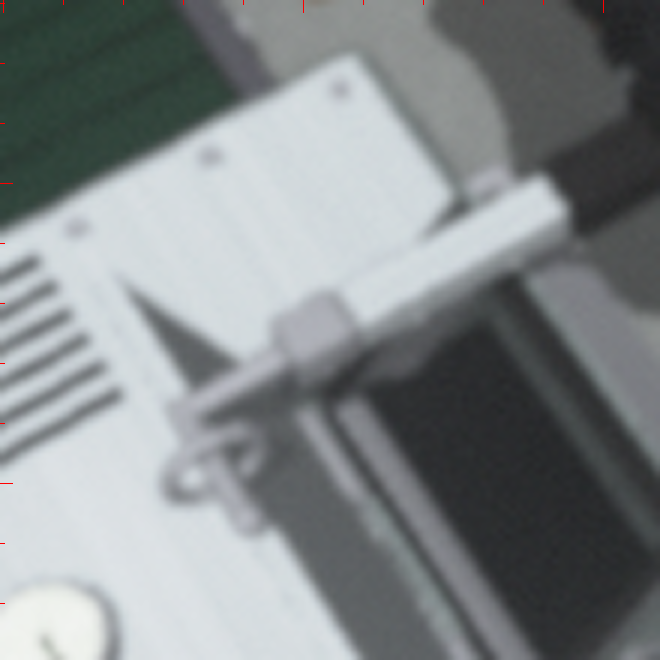

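Emit:
move_arm(deltas=[[0,0,0,-0.5,0,-0.05,1],[0,0,0,-0.9,0,-0.1,1],[0,0,0,-1.4,0,-0.2,1],[0,0,0,-1.8,0,-0.32,1],[0,0,0,-2.2,0,-0.42,1],[0,0,0,-2.7,0,-0.5,1],[0,0,0,-3.2,0,-0.58,1],[0,0,0,-3.7,0,-0.64,1],[0,0,0,-3.7,0,-0.64,1]])

```text
t: 8.35
tcp_pos: [579.0, 71.5, 493.4]
tool_rot: [3.141, -0.04, -0.003]
force: [-0.1, 0.2, -2.8]
gripper_width: 20.7
```

```bash
python3 - <<'E'
from h import *
delta([617,71,486.5],down(np.radians(-1.4)))
p,d=vision.capture('scene'); np.save('pics/scene3.npy',d); q=np.ascontiguousarray(p[:,:,::-1]); cv2.imwrite('pics/scene3.png',q)
crop(q,150,170,290,290,5,'pics/c11.png')
E
```

```text
t 8.35 pos [579.   71.5 493.4] F [-0.1  0.2 -2.8] T [ 0.01 -0.07 -0.03] w 20.7 q [ 0.03 -0.06  1.69  0.    1.51  1.63]
delta [0.0, 0.0021, -0.0007] [3.81, -0.05, 0.68]
```

View pics/c11.png

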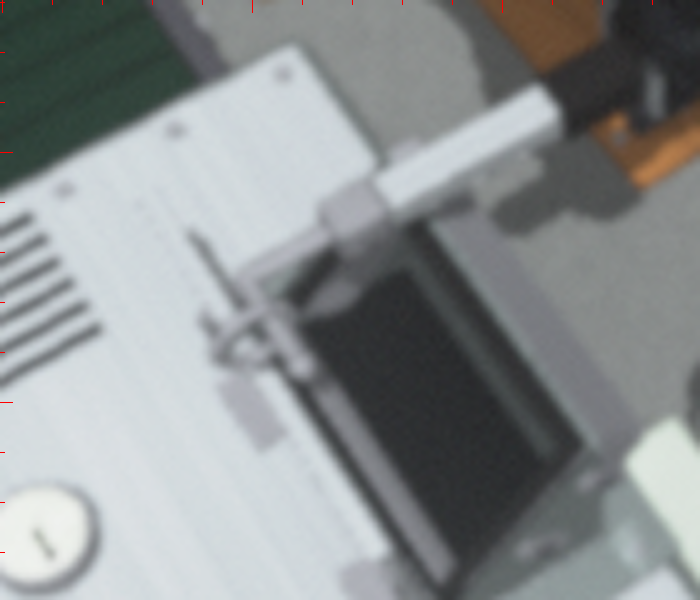

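Emit:
move_arm(deltas=[[0,0,0,-0.7,0,-0.05,1],[0,0,0,-1.35,0,-0.06,1],[0,0,0,-2.05,0,-0.02,1],[0,0,0,-2.75,0,0.02,1],[0,0,0,-3.45,0,0.1,1],[0,0,0,-4.15,0,0.22,1],[0,0,0,-4.8,0,0.37,1],[0,0,0,-5.2,0,0.48,1],[0,0,0,-5.5,0,0.56,1],[0,0,0,-5.5,0,0.56,1]])

```text
t: 9.23
tcp_pos: [524.2, 72.9, 487.2]
tool_rot: [3.141, -0.039, -0.004]
force: [1.0, 0.2, -2.1]
gripper_width: 20.7
```

```bash
python3 - <<'E'
from h import *
delta([617,71,486.5],down(np.radians(-1.4)))
p,d=vision.capture('scene'); np.save('pics/scene3.npy',d); q=np.ascontiguousarray(p[:,:,::-1]); cv2.imwrite('pics/scene3.png',q)
crop(q,150,170,290,290,5,'pics/c12.png')
E
```

```text
t 9.23 pos [524.2  72.9 487.2] F [ 1.   0.2 -2.1] T [-0.03 -0.05 -0.01] w 20.7 q [ 0.04 -0.18  1.81  0.    1.51  1.63]
delta [0.0, 0.0025, -0.0007] [9.28, -0.05, 0.05]
```

View pics/c12.png

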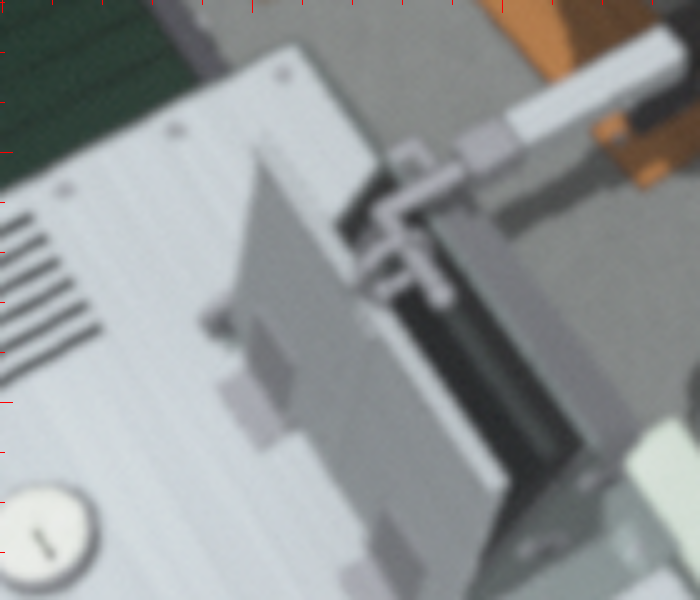

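Emit:
move_arm(deltas=[[0,0,0,-0.45,0,0.16,1],[0,0,0,-0.9,0,0.32,1],[0,0,0,-1.33,0,0.49,1],[0,0,0,-1.65,0,0.63,1],[0,0,0,-1.98,0,0.78,1],[0,0,0,-2.3,0,0.95,1],[0,0,0,-2.6,0,1.11,1]])

```text
t: 9.87
tcp_pos: [498.6, 73.5, 476.0]
tool_rot: [-3.141, 0.04, 0.002]
force: [3.8, 0.6, -5.5]
gripper_width: 20.9
```

Emit:
move_arm(deltas=[[0,0,0,-0.15,0,0.09,1],[0,0,0,-0.3,0,0.18,1]])

```text
t: 10.03
tcp_pos: [495.7, 73.6, 474.2]
tool_rot: [-3.141, 0.04, 0.002]
force: [4.8, -1.0, -3.9]
gripper_width: 21.1
```

Emit:
move_arm(deltas=[[0,0,0,-0.15,0,0.09,1],[0,0,0,-0.3,0,0.18,1]])

```text
t: 10.2
tcp_pos: [492.8, 73.6, 472.8]
tool_rot: [3.141, -0.04, -0.002]
force: [4.6, -0.0, -3.5]
gripper_width: 20.9
```

Emit:
move_arm(deltas=[[0,0,0,-0.12,0,0.1,1],[0,0,0,-0.24,0,0.2,1]])

```text
t: 10.37
tcp_pos: [490.4, 73.7, 470.8]
tool_rot: [3.141, -0.04, -0.002]
force: [4.4, 0.0, -2.5]
gripper_width: 20.8
```

Emit:
move_arm(deltas=[[0,0,0,-0.12,0,0.09,1],[0,0,0,-0.24,0,0.18,1]])

```text
t: 10.53
tcp_pos: [488.0, 73.7, 469.0]
tool_rot: [-3.141, 0.04, 0.002]
force: [3.5, 0.4, -2.9]
gripper_width: 21.2
```

Emit:
move_arm(deltas=[[0,0,0,-0.12,0,0.09,1],[0,0,0,-0.24,0,0.18,1]])

```text
t: 10.7
tcp_pos: [485.6, 73.8, 467.2]
tool_rot: [-3.141, 0.04, 0.002]
force: [4.3, -0.8, -2.7]
gripper_width: 20.8
```

Emit:
move_arm(deltas=[[0,0,0,-0.12,0,0.09,1],[0,0,0,-0.24,0,0.17,1]])

```text
t: 10.87
tcp_pos: [483.2, 73.9, 465.4]
tool_rot: [3.141, -0.04, -0.002]
force: [5.1, -0.3, -3.6]
gripper_width: 20.7
```

Emit:
move_arm(deltas=[[0,0,0,-0.12,0,0.09,1],[0,0,0,-0.24,0,0.17,1]])

```text
t: 11.03
tcp_pos: [480.8, 73.9, 463.8]
tool_rot: [3.141, -0.04, -0.002]
force: [4.1, -0.2, -3.7]
gripper_width: 21.1
```

Emit:
move_arm(deltas=[[0,0,0,-0.12,0,0.09,1],[0,0,0,-0.24,0,0.18,1]])

```text
t: 11.2
tcp_pos: [478.4, 74.0, 461.9]
tool_rot: [-3.141, 0.04, 0.002]
force: [5.1, 0.7, -3.8]
gripper_width: 21.3
```

Emit:
move_arm(deltas=[[0,0,0,-0.1,0,0.08,1],[0,0,0,-0.2,0,0.16,1]])

```text
t: 11.37
tcp_pos: [476.4, 74.1, 460.4]
tool_rot: [3.141, -0.04, -0.002]
force: [4.5, -0.2, -3.7]
gripper_width: 21.3
```

Emit:
move_arm(deltas=[[0,0,0,-0.1,0,0.08,1],[0,0,0,-0.2,0,0.16,1]])

```text
t: 11.53
tcp_pos: [474.4, 74.1, 458.7]
tool_rot: [-3.141, 0.04, 0.002]
force: [3.4, -0.1, -2.7]
gripper_width: 21.0
```

Emit:
move_arm(deltas=[[0,0,0,-0.1,0,0.08,1],[0,0,0,-0.2,0,0.16,1]])

```text
t: 11.7
tcp_pos: [472.4, 74.1, 457.1]
tool_rot: [-3.141, 0.04, 0.002]
force: [4.6, -0.7, -3.5]
gripper_width: 20.8
```

Emit:
move_arm(deltas=[[0,0,0,-0.09,0,0.08,1],[0,0,0,-0.18,0,0.16,1]])

```text
t: 11.87
tcp_pos: [470.6, 74.2, 455.5]
tool_rot: [-3.141, 0.04, 0.002]
force: [4.9, -0.9, -4.4]
gripper_width: 21.0
```

Emit:
move_arm(deltas=[[0,0,0,-0.09,0,0.08,1],[0,0,0,-0.18,0,0.16,1]])

```text
t: 12.03
tcp_pos: [468.8, 74.2, 453.9]
tool_rot: [-3.141, 0.04, 0.002]
force: [5.2, 0.2, -4.0]
gripper_width: 20.9
```

Emit:
move_arm(deltas=[[0,0,0,-0.09,0,0.08,1],[0,0,0,-0.18,0,0.16,1]])

```text
t: 12.2
tcp_pos: [467.0, 74.3, 452.3]
tool_rot: [-3.141, 0.04, 0.002]
force: [5.7, -1.1, -3.9]
gripper_width: 20.7
```

Emit:
move_arm(deltas=[[0,0,0,-0.08,0,0.08,1],[0,0,0,-0.16,0,0.16,1]])

```text
t: 12.37
tcp_pos: [465.5, 74.3, 450.7]
tool_rot: [-3.141, 0.04, 0.002]
force: [5.8, 0.3, -4.1]
gripper_width: 20.7
```

```bash
python3 - <<'E'
from h import *
np.set_printoptions(precision=2,suppress=True)
delta([617,71,486.5],down(np.radians(-1.4)))
p,d=vision.capture('scene'); np.save('pics/scene4.npy',d); q=np.ascontiguousarray(p[:,:,::-1])
crop(q,170,170,310,290,5,'pics/c13.png')
X=cloud('scene',d)
m=(X[...,2]>205)&(X[...,2]<272)&(X[...,0]>672)&(X[...,0]<745)&(X[...,1]>95)&(X[...,1]<165); P=X[m]
for _ in range(4):
    c=P.mean(0); n=np.linalg.svd(P-c,full_matrices=False)[2][2]; P=P[abs((P-c)@n)<4]
n*=np.sign(n[2]); print(len(P),c,n,'tilt from vertical deg->theta',np.pi/4-np.arctan2(n[0],n[2]) , np.arctan2(n[2],n[0])-np.pi/4)
E
```

```text
t 12.37 pos [465.5  74.3 450.7] F [ 5.8  0.3 -4.1] T [-0.   -0.77 -0.14] w 20.7 q [ 0.04 -0.31  1.98  0.    1.48  1.64]
delta [-0.0001, 0.0011, -0.0009] [15.15, -0.05, -3.6]
1386 [704.24 130.74 238.65] [ 0.7  -0.02  0.71] tilt from vertical deg->theta 0.006714314131767152 0.006714314131767152
```

View pics/c13.png

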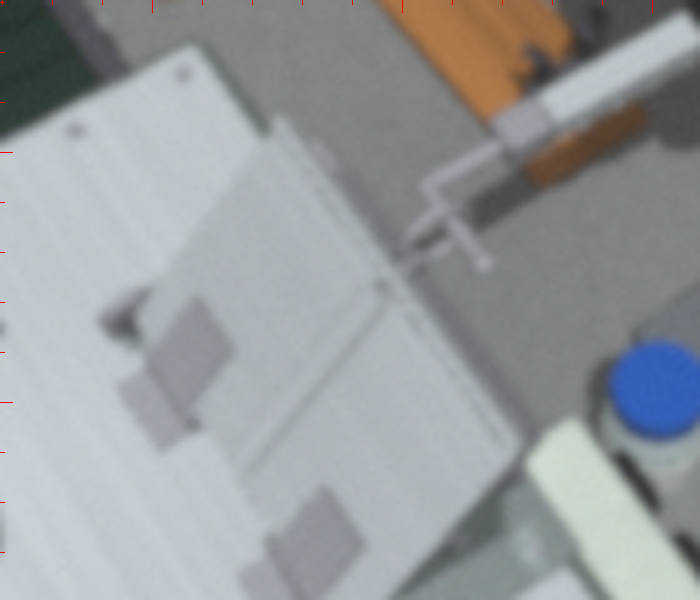

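Emit:
move_arm(deltas=[[0,0,0,-0.05,0,0.15,1],[0,0,0,-0.1,0,0.3,1]])

```text
t: 12.58
tcp_pos: [464.7, 74.4, 448.4]
tool_rot: [-3.141, 0.04, -0.001]
force: [5.7, 0.5, -0.7]
gripper_width: 21.0
```

Emit:
move_arm(deltas=[[0,0,0,-0.08,0,0.1,1],[0,0,0,-0.16,0,0.2,1]])

```text
t: 12.75
tcp_pos: [463.4, 74.4, 447.0]
tool_rot: [-3.141, 0.04, -0.006]
force: [8.4, 0.2, -1.7]
gripper_width: 21.0
```

Emit:
move_arm(deltas=[[0,0,0,-0.06,0,0.06,1],[0,0,0,-0.12,0,0.12,1]])

```text
t: 12.92
tcp_pos: [462.5, 74.4, 446.3]
tool_rot: [-3.141, 0.04, -0.009]
force: [10.3, -1.1, -2.1]
gripper_width: 21.0
```

Emit:
move_arm(deltas=[[0,0,0,-0.05,0,0.05,1],[0,0,0,-0.1,0,0.1,1]])

```text
t: 13.08
tcp_pos: [461.7, 74.4, 445.6]
tool_rot: [-3.141, 0.04, -0.012]
force: [12.3, 0.1, -2.1]
gripper_width: 20.8
```

Emit:
move_arm(deltas=[[0,0,0,-0.03,0,0.06,1],[0,0,0,-0.03,0,0.06,1],[0,0,0,-0.03,0,0.06,1]])

```text
t: 13.33
tcp_pos: [461.5, 74.4, 445.2]
tool_rot: [-3.141, 0.04, -0.012]
force: [11.5, -0.6, -2.3]
gripper_width: 20.9
```

```bash
python3 - <<'E'
from h import *
np.set_printoptions(precision=3,suppress=True)
delta([617,71,486.5],down(np.radians(-1.4)))
p,d=vision.capture('scene'); np.save('pics/scene5.npy',d); q=np.ascontiguousarray(p[:,:,::-1])
crop(q,170,170,310,290,5,'pics/c14.png')
X=cloud('scene',d)
m=(X[...,2]>205)&(X[...,2]<272)&(X[...,0]>672)&(X[...,0]<745)&(X[...,1]>95)&(X[...,1]<165); P=X[m]
for _ in range(4):
    c=P.mean(0); n=np.linalg.svd(P-c,full_matrices=False)[2][2]; P=P[abs((P-c)@n)<4]
n*=np.sign(n[2]); print(len(P),c,n, np.arctan2(n[2],n[0])-np.pi/4)
E
```

```text
t 13.33 pos [461.5  74.4 445.2] F [11.5 -0.6 -2.3] T [ 0.04 -1.97 -0.2 ] w 20.9 q [ 0.04 -0.32  1.99  0.    1.46  1.64]
delta [-0.0007, -0.0079, -0.0012] [15.59, -0.06, -4.01]
1383 [704.468 130.847 236.397] [ 0.684 -0.025  0.729] 0.031733625785050235
```

View pics/c14.png

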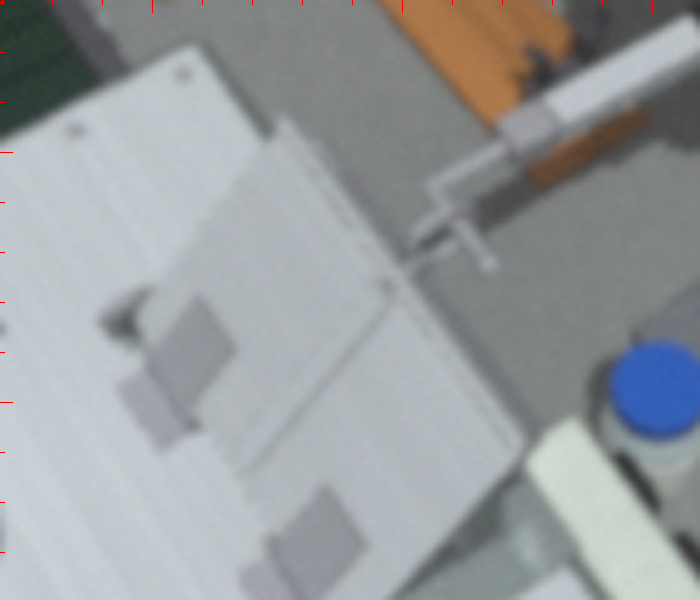

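Emit:
move_arm(deltas=[[0,0,0,-0.05,0,0.06,1],[0,0,0,-0.05,0,0.06,1]])

```text
t: 13.55
tcp_pos: [461.1, 74.5, 444.7]
tool_rot: [-3.141, 0.04, -0.014]
force: [12.0, 0.2, -1.0]
gripper_width: 20.8
```

Emit:
move_arm(deltas=[[0,0,0,-0.03,0,0.05,1],[0,0,0,-0.03,0,0.05,1]])

```text
t: 13.72
tcp_pos: [460.9, 74.5, 444.3]
tool_rot: [-3.141, 0.04, -0.015]
force: [11.7, 0.3, -1.0]
gripper_width: 20.7
```

```bash
python3 - <<'E'
from h import *
np.set_printoptions(precision=1,suppress=True)
delta([617,71,486.5],down(np.radians(-1.4)))
p,d=vision.capture('scene')
P=hookpts(d,270,320,600);P=np.r_[P]
X=cloud('scene',d)
m=(X[...,2]>275)&(X[...,2]<315)&(X[...,0]>615)&(X[...,0]<680)&(X[...,1]>60)&(X[...,1]<130);P=X[m]
for y in range(60,130,6):
    q=P[(P[:,1]>=y)&(P[:,1]<y+6)]
    if len(q): print(y,len(q),q.min(0),q.max(0),np.median(q,0))
E
```

```text
t 13.72 pos [460.9  74.5 444.3] F [11.7  0.3 -1. ] T [ 0.1 -2.2 -0.1] w 20.7 q [ 0.1 -0.3  2.   0.   1.5  1.6]
delta [-0.0008, -0.0094, -0.0013] [15.65, -0.06, -4.07]
60 13 [657.1  60.1 275.8] [664.4  65.8 282.5] [661.8  63.2 278.7]
66 34 [615.4  66.8 275.8] [664.3  71.8 293.2] [630.3  69.8 290.1]
72 37 [615.8  72.3 277.4] [664.8  77.9 293.9] [632.6  73.9 289.1]
78 16 [630.   78.  276.3] [665.2  83.5 291.4] [659.3  80.6 281.2]
84 34 [631.1  84.5 276.6] [665.7  90.  307. ] [649.4  88.5 288.8]
90 96 [626.6  90.  276. ] [665.3  95.4 307.8] [645.8  92.1 289.1]
96 26 [630.6  96.3 276.9] [665.4 102.  292.7] [637.3  98.8 289.1]
102 21 [631.7 102.3 277. ] [665.6 107.9 291.8] [659.  104.9 281.5]
108 29 [629.7 108.2 277.2] [665.8 113.9 293.1] [637.4 111.1 287.7]
114 15 [633.3 114.3 276.8] [665.6 119.7 292.5] [662.5 116.1 280.1]
120 11 [658.8 120.1 276.8] [666.  125.3 281.6] [662.8 122.7 278.3]
126 9 [659.3 126.2 276. ] [666.2 129.4 281.4] [663.  127.8 279.3]
```

Emit:
move_arm(deltas=[[0,0,0,0.1,0,-0.08,1],[0,0,0,0.2,0,-0.16,1],[0,0,0,0.3,0,-0.2,1],[0,0,0,0.3,0,-0.2,1]])

```text
t: 14.1
tcp_pos: [462.7, 74.4, 445.0]
tool_rot: [-3.141, 0.04, -0.001]
force: [3.0, -0.9, 0.1]
gripper_width: 21.0
```

Emit:
move_arm(deltas=[[0,0,0,0.1,0,-0.08,1],[0,0,0,0.2,0,-0.16,1],[0,0,0,0.3,0,-0.2,1],[0,0,0,0.3,0,-0.2,1]])

```text
t: 14.43
tcp_pos: [465.5, 74.4, 445.4]
tool_rot: [-3.141, 0.039, 0.005]
force: [-0.1, -0.1, -1.2]
gripper_width: 21.1
```

```bash
cat >> h.py <<'E'
def look(fn,box=(190,180,290,270),s=7):
    p,d=vision.capture('scene'); q=np.ascontiguousarray(p[:,:,::-1]); crop(q,*box,s,fn)
    X=cloud('scene',d)
    def show(nm,lo,hi):
        m=np.all((X>lo)&(X<hi),-1); P=X[m]
        print(nm,len(P),'min',P.min(0).round(1),'max',P.max(0).round(1),'med',np.median(P,0).round(1)) if len(P) else print(nm,'none')
    return X,show
E
python3 - <<'E'
from h import *
delta([617,71,486.5],down(np.radians(-1.4)))
X,show=look('pics/c15.png')
show('finger',[615,97,283],[652,116,315]); show('rod',[600,66,283],[632,82,315]); show('ring',[615,84,283],[662,96,325])
E
```

```text
t 14.43 pos [465.5  74.4 445.4] F [-0.1 -0.1 -1.2] T [-0.   -0.26  0.  ] w 21.1 q [ 0.04 -0.31  1.98  0.    1.47  1.64]
delta [0.0, 0.0032, -0.0007] [15.15, -0.04, -4.16]
finger 42 min [633.5  97.2 285.4] max [642.2 115.2 293.2] med [637.7 106.9 289.4]
rod 81 min [600.1  66.5 284.5] max [631.8  79.6 296.5] med [612.4  72.5 289.8]
ring 92 min [625.8  85.6 283.7] max [659.1  95.8 308.8] med [640.   91.5 295.9]
```

View pics/c15.png

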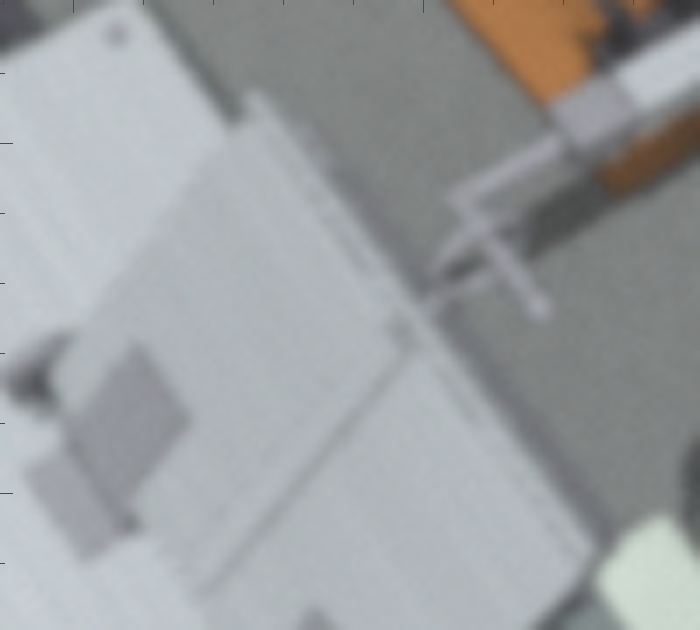

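Emit:
move_arm(deltas=[[0,0,0,0.15,0,-0.1,1],[0,0,0,0.3,0,-0.2,1],[0,0,0,0.43,0,-0.25,1],[0,0,0,0.43,0,-0.25,1]])

```text
t: 14.82
tcp_pos: [470.0, 74.2, 448.2]
tool_rot: [3.141, -0.04, -0.004]
force: [-0.1, 0.3, -2.0]
gripper_width: 20.9
```

```bash
python3 - <<'E'
from h import *
delta([617,71,486.5],down(np.radians(-1.4)))
X,show=look('pics/c16.png')
show('finger',[615,97,283],[655,116,315]); show('rod',[600,66,283],[632,82,315]); show('ring',[615,84,283],[662,96,325])
E
```

```text
t 14.82 pos [470.   74.2 448.2] F [-0.1  0.3 -2. ] T [-0.01 -0.02 -0.05] w 20.9 q [ 0.04 -0.3   1.97  0.    1.47  1.64]
delta [0.0, 0.0023, -0.0009] [14.69, -0.05, -3.86]
finger 44 min [637.2  97.  285.7] max [646.2 114.6 294.7] med [642.  107.8 291.7]
rod 99 min [600.2  66.  283.6] max [631.9  81.1 299.7] med [608.7  73.3 292.7]
ring 92 min [628.7  84.4 283.5] max [659.6  95.4 308.9] med [644.   91.6 294.8]
```

View pics/c16.png

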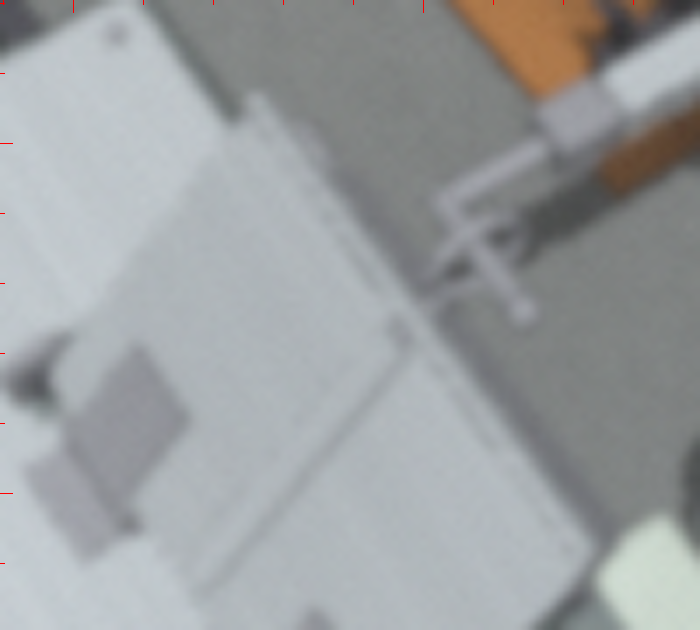

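Emit:
move_arm(deltas=[[0,0,0,0.05,0.5,0,1],[0,0,0,0.05,1.0,0,1],[0,0,0,0.05,1.5,0,1],[0,0,0,0.05,1.5,0,1]])

```text
t: 15.2
tcp_pos: [470.0, 58.3, 448.4]
tool_rot: [3.141, -0.042, -0.002]
force: [-0.7, 0.1, -1.9]
gripper_width: 20.7
```

```bash
python3 - <<'E'
from h import *
delta([617,71,486.5],down(np.radians(-1.4)))
X,show=look('pics/c17.png')
show('finger in',[615,60,283],[655,84,315]);show('finger out',[615,95,283],[655,116,315]); show('ring',[615,84,283],[662,96,325])
E
```

```text
t 15.20 pos [470.   58.3 448.4] F [-0.7  0.1 -1.9] T [ 0.01 -0.01  0.03] w 20.7 q [ 0.01 -0.3   1.98 -0.    1.47  1.61]
delta [0.0004, 0.0015, -0.002] [14.66, -1.66, -3.84]
finger in 38 min [637.   61.2 289.4] max [644.8  81.4 294.2] med [641.9  71.2 292.3]
finger out 11 min [637.8  95.2 289.7] max [645.7  98.7 294.2] med [642.3  96.8 292. ]
ring 91 min [627.8  86.6 284.6] max [659.4  95.8 308. ] med [644.1  91.5 295.8]
```

View pics/c17.png

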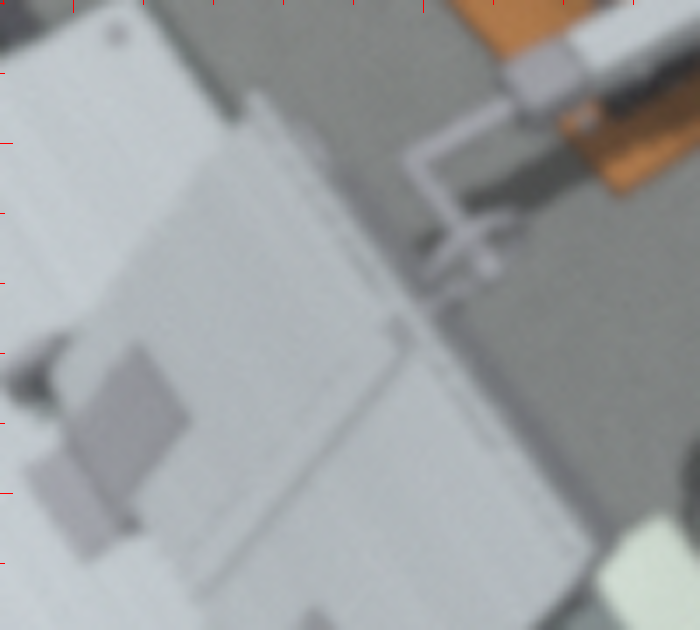

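Emit:
move_arm(deltas=[[0,0,0,0.1,0.5,0,1],[0,0,0,0.1,1.0,0,1],[0,0,0,0.1,1.6,0,1],[0,0,0,0.1,2.2,0,1],[0,0,0,0.1,3.0,0,1],[0,0,0,0.1,4.0,0,1],[0,0,0,0.1,5.0,0,1],[0,0,0,0.1,6.0,-0.5,1],[0,0,0,0.1,6.0,-1,1]])

```text
t: 16.0
tcp_pos: [469.4, -2.5, 458.4]
tool_rot: [3.141, -0.043, -0.003]
force: [0.3, 0.2, -1.3]
gripper_width: 21.0
```

```bash
python3 - <<'E'
from h import *
delta([500,-80,520],down(np.radians(-1.4)))
X,show=look('pics/c18.png')
show('ring',[615,84,283],[662,96,325])
m=(X[...,2]>205)&(X[...,2]<272)&(X[...,0]>672)&(X[...,0]<745)&(X[...,1]>15)&(X[...,1]<165); P=X[m]
for _ in range(4):
    c=P.mean(0); n=np.linalg.svd(P-c,full_matrices=False)[2][2]; P=P[abs((P-c)@n)<4]
n*=np.sign(n[2]); print(len(P),c,n, np.arctan2(n[2],n[0])-np.pi/4)
E
```

```text
t 16.00 pos [469.4  -2.5 458.4] F [ 0.3  0.2 -1.3] T [ 0.   -0.01 -0.04] w 21.0 q [-0.12 -0.32  1.97 -0.    1.49  1.48]
delta [0.0007, 0.0022, -0.0031] [3.26, 7.66, -6.16]
ring 74 min [627.7  88.7 283. ] max [659.5  94.  310.2] med [647.1  91.5 299.7]
2703 [704.12518805  93.82128188 236.73764966] [ 0.68952139 -0.01504114  0.72410912] 0.024462420135314522
```

View pics/c18.png

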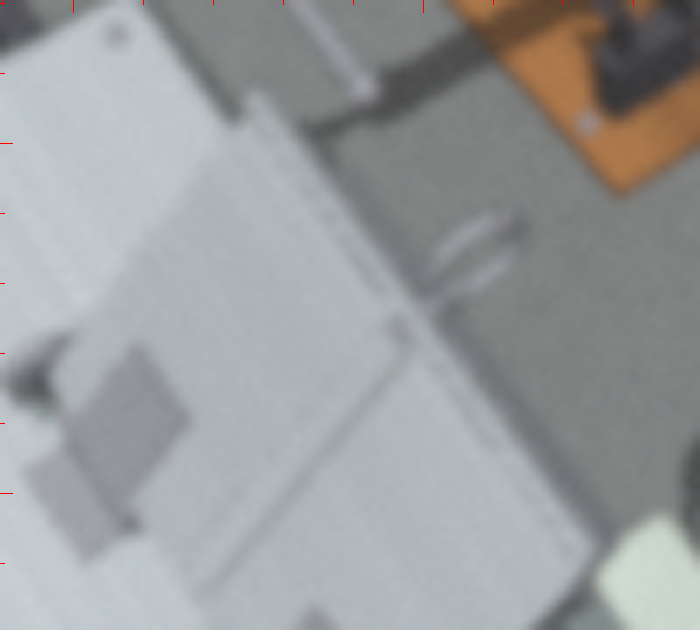

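```bash
python3 - <<'E'
from h import *
p,d=vision.capture('scene'); np.save('pics/scene6.npy',d)
ds=[np.load('pics/scene%d.npy'%i) for i in(4,5,6)]
X=cloud('scene',d); f,cx,cy,Rm,t=cam('scene')
n=np.array([.707,-.0175,.707]); 
for rlo,rhi in((20,50),(50,80),(80,115)):
    # distance along slope from hinge
    s=((745-X[...,0])+(X[...,2]-192))*.707
    m=(s>rlo)&(s<rhi)&(X[...,1]>105)&(X[...,1]<165)&(abs((X-[745,88,192])@n)<8)
    C=[cloud('scene',q)[m] for q in ds]
    print(rlo,m.sum(),[round(float(np.nanmedian((c-[745,88,192])@n)),2) for c in C],[round(float(np.nanmean(np.clip((c-[745,88,192])@n,-8,8))),2) for c in C])
E
```

```text
20 385 [3.58, 2.75, 2.77] [3.69, 2.9, 3.05]
50 388 [3.2, 1.58, 2.02] [3.16, 1.55, 2.05]
80 450 [3.32, 1.03, 1.72] [3.45, 1.05, 1.8]
```

Emit:
move_arm(deltas=[[0,0,0,0,1,-3,1],[0,0,-0.1,0,2,-6,1],[0,0,-0.22,0,4,-6,1],[0,0,-0.34,0,6,-6,1],[0,0,-0.46,0,8,-6,1],[0,0,-0.58,0,10,-6,1],[0,0,-0.7,0,12,-6,1],[0,0,-0.82,0,13.5,-6,1],[0,0,-0.94,0,13.5,-6,1],[0,0,-1.06,0,13.5,-6,1]])

```text
t: 16.93
tcp_pos: [466.2, -136.4, 518.4]
tool_rot: [-2.726, -1.56, 0.001]
force: [0.1, 0.8, -2.6]
gripper_width: 20.7
```

```bash
python3 - <<'E'
from h import *
delta([466.4,-141.2,380],down(np.radians(91.5)))
E
```

```text
t 16.93 pos [ 466.2 -136.4  518.4] F [ 0.1  0.8 -2.6] T [ 0.03 -0.02  0.01] w 20.7 q [-0.4  -0.29  1.85 -0.    1.58  0.14]
delta [-0.0014, -0.0001, -0.5576] [-0.4, 0.28, 13.84]
```

Emit:
move_arm(deltas=[[0,0,-0.12,0,0,0,1],[0,0,-0.24,0,0,2,1],[0,0,-0.36,-0.2,0,5,1],[0,0,-0.48,-0.4,0.2,8,1],[0,0,-0.5576,-0.4,0.28,11,1],[0,0,-0.5576,-0.4,0.28,13.8,1],[0,0,-0.5576,-0.4,0.28,13.8,1],[0,0,-0.5576,-0.4,0.28,13.8,1]])

```text
t: 17.6
tcp_pos: [466.1, -140.2, 379.1]
tool_rot: [-2.194, -2.242, 0.003]
force: [0.1, -0.3, -1.8]
gripper_width: 21.3
```

```bash
python3 - <<'E'
from h import *
delta([466.4,-141.2,290],down(np.radians(91.5)))
X,show=look('pics/c19.png',(190,40,350,220),4)
# tube centre line from scene, pole z about 222
Y=X[(X[...,0]>430)&(X[...,0]<500)&(X[...,2]>205)&(X[...,2]<236)]
for y in list(range(-390,-240,20))+list(range(-60,50,10)):
    q=Y[(Y[:,1]>=y)&(Y[:,1]<y+10)]
    if len(q): print(y,len(q),'x',q[:,0].min().round(1),q[:,0].max().round(1),'z',np.percentile(q[:,2],[10,50,80]).round(1))
d=np.load('pics/scene1.npy');X1=cloud('scene',d)
Y=X1[(X1[...,0]>430)&(X1[...,0]<500)&(X1[...,2]>205)&(X1[...,2]<236)]
print('after first lift')
for y in list(range(-390,-240,20))+list(range(-60,50,10)):
    q=Y[(Y[:,1]>=y)&(Y[:,1]<y+10)]
    if len(q): print(y,len(q),'x',q[:,0].min().round(1),q[:,0].max().round(1),'z',np.percentile(q[:,2],[10,50,80]).round(1))
E
```

```text
t 17.60 pos [ 466.1 -140.2  379.1] F [ 0.1 -0.3 -1.8] T [ 0.03 -0.1   0.02] w 21.3 q [-0.4  -0.23  2.03 -0.    1.34 -0.42]
delta [-0.0046, -0.0018, -0.0045] [-0.11, 0.07, 8.91]
-390 25 x 463.3 479.6 z [219.2 227.1 228.1]
-370 27 x 463.0 479.4 z [218.5 226.7 228.4]
-350 26 x 461.8 478.3 z [218.8 226.7 228.2]
-330 27 x 462.9 477.5 z [216.5 226.3 227.5]
-310 22 x 462.0 477.8 z [217.9 226.4 228.2]
-290 25 x 461.0 477.5 z [220.4 226.7 228.1]
-270 26 x 462.5 476.8 z [215.9 226.1 228.6]
-250 27 x 460.0 476.6 z [220.2 226.6 227.5]
-60 32 x 457.5 473.2 z [220.8 227.5 228.9]
-50 33 x 457.3 472.7 z [217.5 227.  228.4]
-40 38 x 456.1 472.5 z [219.4 226.8 228.2]
-30 30 x 455.2 472.5 z [219.9 227.2 228.6]
-20 41 x 456.6 473.5 z [218.2 228.5 230.1]
-10 50 x 455.5 473.1 z [217.7 226.3 229.8]
0 15 x 460.5 468.0 z [222.4 224.5 225.8]
10 16 x 459.8 467.8 z [219.2 223.  224.1]
20 25 x 430.8 467.3 z [221.7 223.3 225.3]
30 43 x 430.7 466.1 z [221.3 224.  225.7]
after first lift
-390 22 x 467.1 484.5 z [223.4 230.8 232.5]
-370 28 x 466.9 482.3 z [222.5 230.6 231.4]
-350 25 x 465.9 481.5 z [224.  229.4 230.7]
-330 24 x 464.4 482.0 z [219.2 228.8 230.8]
-310 23 x 466.8 481.0 z [223.3 229.4 231.2]
-290 28 x 464.9 480.0 z [220.3 229.  230.5]
-270 22 x 465.0 478.7 z [222.6 229.4 230.8]
-250 29 x 463.3 479.3 z [219.3 228.8 230.1]
-60 36 x 459.7 475.0 z [219.5 228.4 229.9]
-50 33 x 459.3 474.2 z [222.  228.4 229.8]
-40 31 x 458.7 474.1 z [222.1 227.9 229.9]
-30 35 x 457.5 474.7 z [220.7 228.4 230.2]
-20 40 x 456.8 474.2 z [221.1 229.6 230.7]
-10 41 x 456.1 473.8 z [219.  226.3 229.7]
0 14 x 462.2 468.5 z [221.4 224.7 225.7]
10 16 x 459.8 467.8 z [221.5 224.6 226. ]
20 39 x 430.6 468.4 z [222.5 224.8 225.8]
30 25 x 430.1 467.0 z [221.4 223.8 225. ]
```

View pics/c19.png

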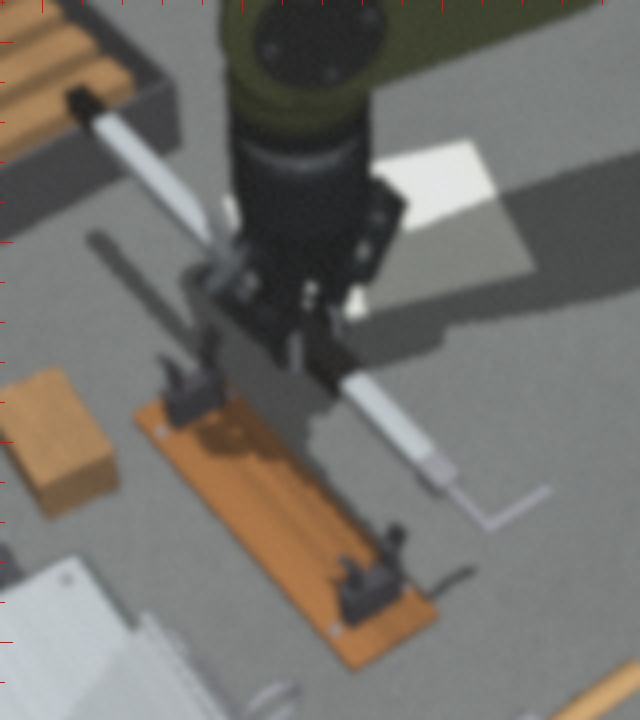

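```bash
python3 - <<'E'
from h import *
def line(d,zlo,zhi):
    X=cloud('scene',d); Y=X[(X[...,0]>430)&(X[...,0]<500)&(X[...,2]>zlo)&(X[...,2]<zhi)]
    out=[]
    for y in list(range(-390,-250,10))+list(range(-60,-15,10)):
        q=Y[(Y[:,1]>=y)&(Y[:,1]<y+10)]
        q=q[abs(q[:,0]-np.median(q[:,0]))<9]
        if len(q)>8: out.append((y+5,(np.percentile(q[:,0],4)+np.percentile(q[:,0],96))/2,np.percentile(q[:,2],60)))
    o=np.array(out); px=np.polyfit(o[:,0]+143,o[:,1],1); pz=np.polyfit(o[:,0]+143,o[:,2],1); print(len(o),px.round(4),pz.round(4))
    F=X[(X[...,0]>420)&(X[...,0]<445)&(X[...,2]>zlo)&(X[...,2]<zhi)&(X[...,1]>0)&(X[...,1]<60)]; print('finger y',np.median(F[:,1]).round(1),F[:,1].min(),F[:,1].max(), 'tip x',F[:,0].min())
print('orig');line(np.load('pics/scene0.npy'),56,72)
p,d=vision.capture('scene')
print('now');line(d,212,234)
delta([466.4,-141.2,290],down(np.radians(91.5)))
E
```

```text
orig
19 [-2.310000e-02  4.683895e+02] [3.00000e-04 6.63296e+01]
finger y 30.1 24.093545494056258 32.76848739622953 tip x 420.40853134119095
now
19 [-1.730000e-02  4.697512e+02] [1.700000e-03 2.300631e+02]
finger y 31.1 26.659161609679842 34.71217909050907 tip x 420.18062401356207
t 17.70 pos [ 467.  -140.7  382.8] F [-0.1  0.8 -1.4] T [0.01 0.01 0.02] w 21.2 q [-0.4  -0.23  2.03 -0.    1.34 -0.42]
delta [0.0018, 0.0013, -0.0045] [-0.04, -0.08, 9.28]
```

Emit:
move_arm(deltas=[[0,0,-0.006,-0.15,-0.12,2,1],[0,0,-0.006,-0.15,-0.12,5,1],[0,0,-0.006,-0.15,-0.12,8,1],[0,0,-0.006,-0.15,-0.12,10,1],[0,0,-0.006,-0.15,-0.12,10,1],[0,0,-0.006,-0.15,-0.12,10,1],[0,0,-0.006,-0.15,-0.12,10,1],[0,0,-0.006,-0.15,-0.12,10,1]])

```text
t: 18.37
tcp_pos: [466.3, -142.6, 283.7]
tool_rot: [2.188, 2.249, 0.002]
force: [-0.4, -0.7, -1.9]
gripper_width: 20.8
```

```bash
python3 - <<'E'
from h import *
def line(d,zlo,zhi):
    X=cloud('scene',d); Y=X[(X[...,0]>430)&(X[...,0]<500)&(X[...,2]>zlo)&(X[...,2]<zhi)]
    out=[]
    for y in list(range(-390,-250,10))+list(range(-60,-15,10)):
        q=Y[(Y[:,1]>=y)&(Y[:,1]<y+10)]
        q=q[abs(q[:,0]-np.median(q[:,0]))<9]
        if len(q)>8: out.append((y+5,(np.percentile(q[:,0],4)+np.percentile(q[:,0],96))/2,np.percentile(q[:,2],60)))
    o=np.array(out); px=np.polyfit(o[:,0]+143,o[:,1],1); pz=np.polyfit(o[:,0]+143,o[:,2],1); print(len(o),px.round(4),pz.round(4))
    F=X[(X[...,0]>420)&(X[...,0]<445)&(X[...,2]>zlo)&(X[...,2]<zhi)&(X[...,1]>0)&(X[...,1]<60)]; print('finger y',np.median(F[:,1]).round(1),F[:,1].min(),F[:,1].max(), 'tip x',F[:,0].min())
X,show=look('pics/c20.png',(190,60,350,220),4)
p,d=vision.capture('scene')
line(d,108,136)
delta([466.4,-141.2,217.2],down(np.radians(91.5)))
E
```

```text
19 [-2.60000e-02  4.69089e+02] [1.400000e-03 1.321411e+02]
finger y 28.7 23.75614013620774 31.56809863841642 tip x 420.3680797381798
t 18.47 pos [ 465.9 -142.5  282.9] F [-0.5  0.6 -2.4] T [-0.02  0.02  0.02] w 20.7 q [-0.41 -0.13  2.12 -0.    1.15 -0.43]
delta [0.0024, 0.0017, 0.0014] [0.14, 0.04, 6.57]
```

View pics/c20.png

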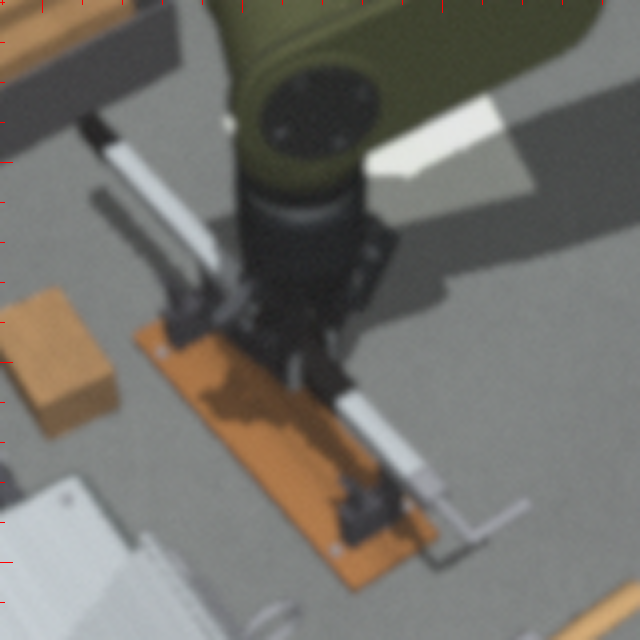

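Emit:
move_arm(deltas=[[0,0,0.002,0.1,-0.06,1,1],[0,0,0.002,0.1,-0.06,2,1],[0,0,0.002,0.1,-0.06,3,1],[0,0,0.002,0.1,-0.06,4,1],[0,0,0.002,0.1,-0.06,5,1],[0,0,0.002,0.1,-0.06,5.6,1],[0,0,0.002,0.1,-0.06,5.6,1]])

```text
t: 19.05
tcp_pos: [464.2, -141.0, 222.6]
tool_rot: [-2.192, -2.248, 0.001]
force: [3.1, 0.5, -3.9]
gripper_width: 21.1
```

```bash
python3 - <<'E'
from h import *
X,show=look('pics/c21.png',(190,60,350,220),4)
delta([466.4,-141.2,217.2],down(np.radians(91.5)))
show('tail tube',[440,-390,55],[500,-300,90]); show('hook tube',[440,-50,55],[490,-20,90])
E
```

```text
t 19.10 pos [ 464.3 -141.   223.3] F [ 1.8  0.8 -3.5] T [ 0.1  -0.36  0.06] w 21.1 q [-0.41 -0.05  2.16 -0.    1.04 -0.43]
delta [-0.0023, -0.0009, -0.0007] [-0.02, 0.21, 0.61]
tail tube 182 min [ 460.7 -389.8   58.2] max [ 479.8 -300.2   78.5] med [ 472.5 -346.6   73.3]
hook tube 80 min [453.6 -48.8  55.5] max [471.1 -20.6  73.1] med [464.6 -35.9  69.2]
```

View pics/c21.png

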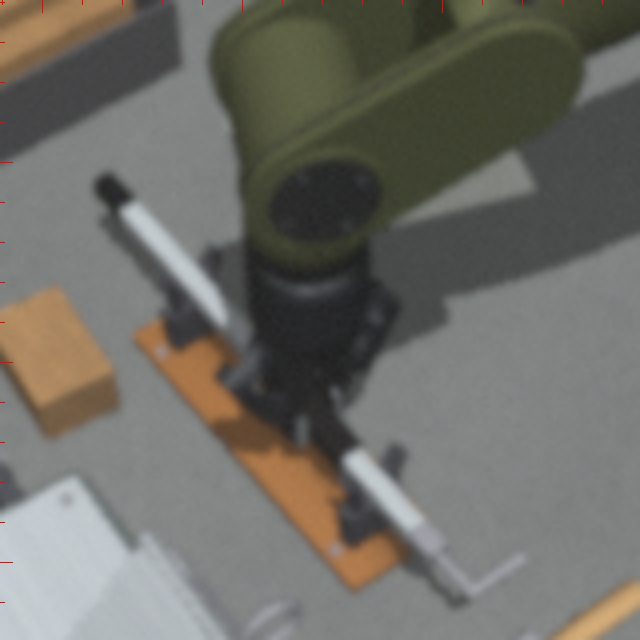

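Emit:
move_arm(deltas=[[0,0,0,0,0.1,0.2,1],[0,0,0,0,0.1,0.4,1],[0,0,0,0,0.1,0.6,1],[0,0,0,0,0.1,0.7,1],[0,0,0,0,0.1,0.7,1]])

```text
t: 19.52
tcp_pos: [465.4, -141.2, 217.8]
tool_rot: [-2.192, -2.249, 0.002]
force: [-1.9, -0.8, 1.5]
gripper_width: 20.6
```

```bash
python3 - <<'E'
from h import *
X,show=look('pics/c22.png',(190,60,350,220),4)
delta([466.4,-141.2,217.2],down(np.radians(91.5)))
show('tail tube',[440,-390,55],[500,-300,90]); show('hook tube',[440,-50,55],[490,-20,90])
E
```

```text
t 19.57 pos [ 465.3 -141.2  217.8] F [-1.9  0.7  2.1] T [0.3  0.27 0.12] w 20.6 q [-0.4  -0.04  2.16 -0.    1.03 -0.43]
delta [-0.0018, -0.0002, -0.0006] [-0.0, 0.11, 0.06]
tail tube 176 min [ 462.2 -389.9   55.2] max [ 481.3 -300.3   73.6] med [ 473.8 -348.    67.9]
hook tube 74 min [454.2 -49.6  55.7] max [473.2 -20.9  71. ] med [465.8 -35.   65.5]
```

Emit:
move_arm(deltas=[[0,0,0,0,0,0.1,1],[0,0,0,0,0,0.1,1],[0,0,0,0,0,0.1,2.6],[0,0,0,0,0,0.1,3.5],[0,0,0,0,0,0,5],[0,0,0,0,0,0,6],[0,0,0,0,0,0,6],[0,0,0,0,0,0,6]])

```text
t: 20.23
tcp_pos: [465.3, -141.1, 217.4]
tool_rot: [-2.192, -2.249, 0.001]
force: [0.6, -0.1, 0.4]
gripper_width: 60.0
```

Emit:
move_arm(deltas=[[0,0,0,0,0,-1,6],[0,0,0,0,0,-3,6],[0,0,0,0,0,-6,6],[0,0,0,0,0,-10,6],[0,0,0,0,0,-14,6],[0,0,0,0,0,-18,6],[0,0,0,0,0,-22,6],[0,0,0,0,0,-22,6]])

```text
t: 20.9
tcp_pos: [466.5, -141.5, 448.8]
tool_rot: [2.182, 2.239, 0.008]
force: [-0.4, -0.6, 0.4]
gripper_width: 60.0
```

```bash
python3 - <<'E'
from h import *
delta([466.4,-141.2,217.2],down(np.radians(91.5)))
for n in('scene','top'):
    p,d=vision.capture(n); np.save(f'pics/{n}9.npy',d); q=np.ascontiguousarray(p[:,:,::-1]); cv2.imwrite(f'pics/{n}9.png',q)
crop(cv2.imread('pics/scene9.png'),170,80,350,280,4,'pics/c23.png')
def line(d,zlo,zhi):
    X=cloud('scene',d); Y=X[(X[...,0]>430)&(X[...,0]<500)&(X[...,2]>zlo)&(X[...,2]<zhi)]
    out=[]
    for y in list(range(-390,-300,10))+list(range(-60,-15,10)):
        q=Y[(Y[:,1]>=y)&(Y[:,1]<y+10)]
        q=q[abs(q[:,0]-np.median(q[:,0]))<9]
        if len(q)>8: out.append((y+5,(np.percentile(q[:,0],4)+np.percentile(q[:,0],96))/2,np.percentile(q[:,2],60)))
    o=np.array(out); px=np.polyfit(o[:,0]+143,o[:,1],1); pz=np.polyfit(o[:,0]+143,o[:,2],1); print(len(o),px.round(4),pz.round(4))
    F=X[(X[...,0]>420)&(X[...,0]<445)&(X[...,2]>zlo)&(X[...,2]<zhi)&(X[...,1]>0)&(X[...,1]<60)]; print('finger y',np.median(F[:,1]).round(1))
for i in(0,9): line(np.load(f'pics/scene{i}.npy'),56,74)
n=np.array([.707,-.0175,.707]); X6=cloud('scene',np.load('pics/scene6.npy')); X9=cloud('scene',np.load('pics/scene9.npy'))
s=((745-X6[...,0])+(X6[...,2]-192))*.707
m=(s>80)&(s<115)&(X6[...,1]>105)&(X6[...,1]<165)&(abs((X6-[745,88,192])@n)<8)
print([np.nanmedian((Z[m]-[745,88,192])@n) for Z in(X6,X9)])
E
```

```text
t 20.90 pos [ 466.5 -141.5  448.8] F [-0.4 -0.6  0.4] T [-0.05 -0.02  0.  ] w 60.0 q [-0.4  -0.27  1.95 -0.    1.45 -0.43]
delta [0.0144, 0.0072, -0.0006] [0.2, -0.35, 23.15]
14 [-2.41000e-02  4.68741e+02] [1.00000e-04 6.64487e+01]
finger y 30.1
14 [-2.76000e-02  4.67561e+02] [-7.00000e-04  6.61833e+01]
finger y 29.8
[np.float64(1.7241612658730574), np.float64(1.7108244068657206)]
```

View pics/c23.png

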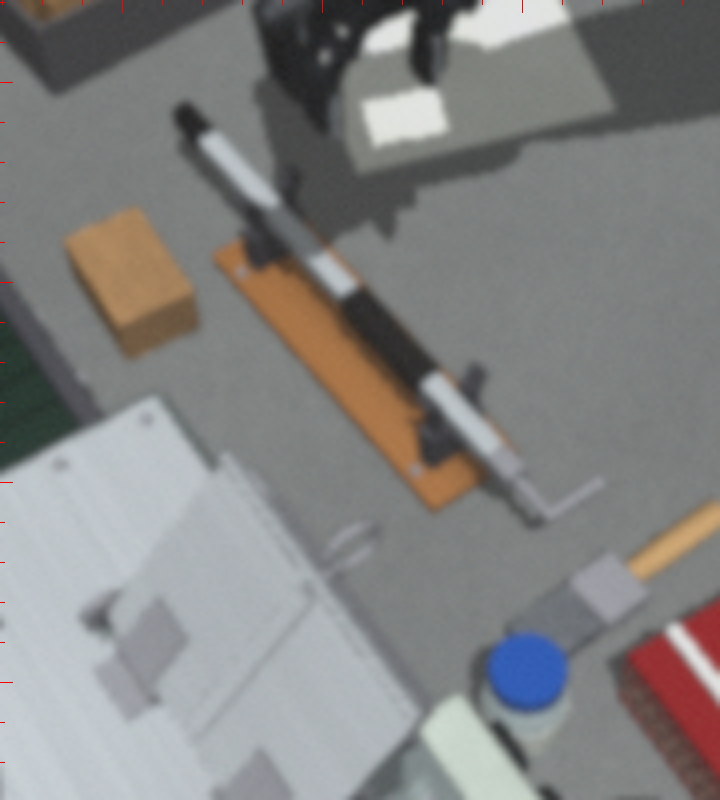

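View pics/top9.png

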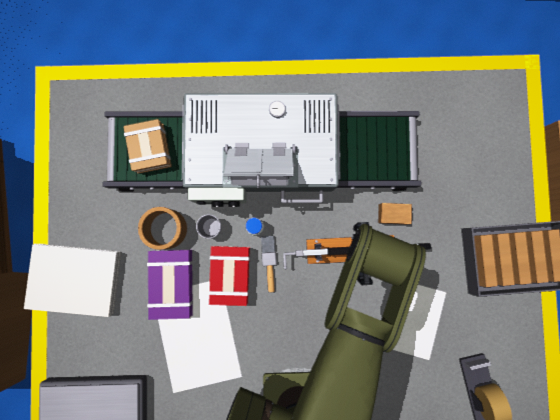

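Emit:
move_arm(deltas=[[0,0,0,0,0,0,6],[0,0,0,0,0,0,6],[0,0,0,0,0,0,6]])

```text
t: 21.25
tcp_pos: [465.3, -141.0, 435.3]
tool_rot: [-2.19, -2.246, 0.004]
force: [-0.2, -0.6, -1.1]
gripper_width: 60.0
```

```bash
python3 -c "
from workcell import hand_in
print(hand_in())"
```

```text
the job is handed in; nothing more can be done
None
```

I closed the vent flap with the hook pole and laid the pole back in its rest, then handed in after about 21 s. No verdict was reported.

- **Closing:** I put the hook through the ring eye and drew the flap over until I felt the seal, at a flap angle near 0. The final press was about 9.3 N at the eye. The horizontal reading peaked at about 12 N, under the 20 N limit, and only the pole touched the tunnel.
- **Flap after unhooking:** It eased back about 0.7 mm on unloading. By my estimate it still presses the rubber about 1.2 to 1.4 mm. It had not moved in the last picture, with the same depth reading of 1.7 mm before and after the pole was returned.
- **Pole:** It lies level in both forks with the hook end where it was. Its position is within about 1.5 mm and its direction within 0.004 rad of the start. While pulling, it shifted a few millimetres in the grip.
- **Other things:** In the last top picture the other items look to be in their old places. The gripper is open and clear above the rest.
- **Checks that disagreed:** The two cameras differed by about 3 mm in x, so I used the scene camera at the hook. The flap angle measured from camera depth varied by about 0.03 rad, so I judged the shut position by force.

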